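# Drain a feeding bottle and hold the parts box open

### The job

The rinsed feeding bottle on the ribbed mat has to drain: turn it upside down over the free front peg of the drying rack, lower it without dropping it until its rim stands flat on the tray, and let go. Then take the lid of the white parts box, which springs shut by itself, swing it up and hold it open at about 60 degrees so that I can drop the wet rings and teats in; finish there, still holding the lid, since it falls shut if you let go. Leave everything else on the worktop where it is.

Things in the scene. Friction and masses are not known exactly. Their poses are not given: they have to be found in the camera images.
- bottle_mid (a point): Middle of the rinsed feeding bottle, half-way along on its axis: translucent white, open neck, 98 mm long, 90 g, body 60 mm in diameter. z runs from base to mouth (each 49 mm away). At the start it lies on its side, axis 36 mm above the worktop, mouth to the left. Upside down on the tray, z points down and this point is 49 mm above the tray floor.
- bottle_mouth (a point): Centre of the bottle's mouth, at the rim. The body is straight for the first 62 mm from the base, then a shoulder leads to a neck 46 mm outside and 41 mm inside; walls 2.5 mm, base 4 mm thick. z points out of the mouth.
- free_peg (a point): Foot of the free white peg, on its axis, at the tray floor, 12 mm above the worktop; z up, x towards the back peg 145 mm behind, which carries the taller bottle. The free peg is the one nearer the robot. Each is 76 mm tall with a rounded tip, 14 mm thick near the tip, 25 mm low down, 34 mm in the lowest 3 mm.
- rack: The fixed white drying rack: a tray 265 mm (x) by 125 mm (y), floor at 12 mm, rim 22 mm high, with two pegs on its middle line at x = -70 mm (free, in front) and x = +75 mm (taken). Origin in the middle of its underside, z up.
- tall_bottle: The taller feeding bottle (135 mm, 60 mm in diameter) that already drains upside down on the back peg; origin in the middle of its base, which is its top now. Stays where it is.
- lid_knob (a point): Centre of the grip of the grey round knob near the front edge of the box lid: 32 mm in diameter, 15 mm tall, 25 mm above the lid's top face, on a stem 14 mm thick; 104 mm above the worktop when shut. Axes turn with the lid: y along the hinge, z out of the lid's top, -x from hinge to front edge. Pinched at two sides along y, the knob pivots between the fingers.
- lid_hinge (a point): Middle of the lid's hinge line on the upper back edge of the fixed white parts box (130 mm in x, 170 mm in y, 72 mm high), 72 mm above the worktop; x away from the box's front, y along the hinge, z up. Shut, the knob's grip is 106 mm in front of it (-x) and 31.5 mm above it; it turns about y, up and back.
- box_lid (a joint): Opening angle of the lid in rad: 0 shut, 1.05 is 60 degrees, stop at 1.45. A light spring (about 0.2 Nm) and its weight (180 g) shut it from any angle; at 60 degrees about 2 N at the knob hold it.
- mat: The fixed black ribbed drying mat, 200 mm (its x, which points left) by 260 mm (its y); origin in the middle of its underside. Mat 3 mm thick, ribs along x 5 mm higher, 25 mm apart; the bottle lies along x on its middle line.
- screw_ring: A white screw ring, 53 mm across, 14 mm high, flat on the far part of the mat; origin in the middle of its underside. Stays where it is.
- teat: A teat, 48 mm across, 46 mm high, upright on the near part of the mat; origin in the middle of its underside. Stays where it is.
- tin: Food tin behind the mat, 58 mm across, 72 mm high; origin in the middle of its underside. Stays.
- carafe: Steel carafe with a black handle behind the mat to the right, 172 mm high; origin in its underside. Stays.
- mandarin_a: A mandarin near the front right, 49 mm; origin at its underside. Stays.
- mandarin_b: Another mandarin next to it, 50 mm. Stays.
Not all that is in view belongs to the job. What is shaped like the part that bears bottle_mid but turquoise is not meant.

How it is judged:
By the outcome, as a careful person would: the job done as asked, in the order asked, and still so for the second after the job is handed in, while the arm keeps its last pose, push and grip.
It also fails if it takes over 66 s, if anything falls off the work surface, if the arm or the gripper's body presses on something with over 40 N, if the wrist force passes 120 N, or if a joint passes its speed limit or range.

### The arm

A 6-joint arm with a two-finger parallel gripper is mounted at the origin on a cart in front of the work surface, level with it; the furniture and walls round the work are solid. World frame = base frame: x ahead of the robot, y to its left, z up, the work surface at z = 0. Lengths are in m, angles in rad, forces in N, time in s.
With the tool pointing down it reaches from about 0.15 to 0.775 m from the base axis. Payload 6.1 kg.
Tool frame: the origin (TCP) lies between the finger pads; the fingertips stand 14 mm ahead of it and the grasp point (between the pads) lies 5 mm behind it (bot.finger_overhang is the distance from the TCP to the fingertips, in m); z points along the fingers, y is the line along which they close (so a half turn about z gives the same grasp; the last joint's range is limited). The gripper opens to 85 mm and grips with 20 to 120 N. Pads are 22 mm wide; open, the fingers measure 114 mm over their backs; the gripper's body (76 mm by 85 mm) begins 54 mm behind the grasp point. The pads swing forward as they close: fully open they stand 13 mm farther back than shut.
Start: joints at [-1.298, 0.126, -0.04, 1.405, 0, 1.571], TCP at [0.141, -0.506, 0.245] pointing down, gripper open.
Joint ranges: [-2.72, 2.72], [-0.95, 1.95], [-1.27, 1.35], [-1.78, 2.02], [-1.46, 1.47], [-3.14, 3.14]. Speed limits (rad/s): [2.39, 2.39, 3.01, 3.14, 3.14, 3.14].

### API

Orientations are given as [roll, pitch, yaw] about the fixed x, y, z axes, in that order (R = Rz(yaw) Ry(pitch) Rx(roll)).
In Python, from plant import bot, grab_frame, camera_params, recognise, cut_out, spot_point gives the robot as it stands. The module is installed in compiled form; this text tells all that it offers.
- The arm moves only by the tool carry_out, never from a script. Its argument "series" is a list of rows, each an object with "dp": the shift along the tool's x, y, z in cm, a list of three; "twist": the turn, a rotation vector about the tool's x, y, z in rad, a list of three; "hand": the closure, from 0 (fully open) to 1 (shut). In form: [{"dp": [dx, dy, dz], "twist": [wx, wy, wz], "hand": hand}, ...]. A call has 1 to 5 rows; each row shifts and turns the commanded pose from where the row before left it, along the tool's axes as they then stand; what a row does not reach is not made up. A row lasts 1/8 s, in which the tool goes at most 62.5 mm and 10.7 degrees, less where a joint would pass 70% of its speed; a pose out of reach is approached as far as the arm can. A call with a gripper value outside its range is refused whole. The fingers move at their own pace and stop on an object; "squeeze" is the grip in N (left out, the last holds). Time passes only in rows, so rows that do not move let the fingers close. It gives the time, the measured TCP pose, the force, the opening and the grip force at its end, in the units of the state.
- bot.state(): the state, without advancing time (a new reading comes with each control period).
- grab_frame(name): name is "scene" or "top" or "wrist"; returns the picture (400x640x3 uint8, blue, green, red); there is no depth.
- camera_params(name): a dict with "intrinsics" (3x3 intrinsics, pixels), "D" ([k1, k2, p1, p2, k3] as OpenCV has them; the pictures are not rectified), "world_to_cam" (4x4, takes a point from world to camera coordinates); the wrist camera has in their place "tool_from_camera" (4x4, takes a point from camera to tool coordinates, whose origin is the TCP and whose axes are the flange's). Camera axes: x right, y down, z forward; pixel columns grow to the right and rows downward; lengths in m; the calibration is good to about 2 mm. A picture is of the moment at which its call begins: read the wrist's pose just before it. camera_params takes no time and is no camera call.
- bot.sign_off(): hands the job in; it is judged then, once.
Trained networks look in the newest picture that a camera, given by its name, has taken for a name from the list of things; names that differ only in an ending like _2 or _b are one class to them, and where a whole thing is asked for, a point or a joint stands for the part that bears it (a point fixed in the world has none). Each returns a list of dicts, best first, with "conf" (0 to 1); they miss things now and then, are a little off and sometimes report something else, mostly with a low value. They report only what shows in the picture. A call takes as long as a camera call. They do not tell look-alikes from the thing itself.
- recognise(camera, query): "box" ([left, top, width, height] in pixels, round what is visible of it).
- cut_out(camera, query): "pixels" (400x640 bool, what is visible of it) and "box" ([left, top, width, height] in pixels, round what is visible of it).
- spot_point(camera, query): "uv" ([column, row] in pixels: a listed point, or the origin of a listed thing).
The state is a dict: "clock": time; "q": joint angles; "joint_velocities": joint speeds; "tau": joint torques, N m; "tcp_pos": TCP position; "tcp_rot": TCP orientation; "ft_force": force on the tool from outside, world axes, zero at the start; "torque": the same for the moment, N m; "opening": finger opening in m; "gripper_force": force on a finger pad.
Only numpy, scipy, OpenCV 4.12 (cv2) and the standard library are available. Lean on these libraries where they do the work, as an engineer would, in place of code of your own. Each camera call takes 0.05 s, during which the arm holds its last target. There are 200 camera calls.

## Working session

There is one attempt and no reset: what is moved stays moved. The work goes in short steps, Python scripts to look and compute and a tool call to move; the robot and the scene stay as the last step left them, time stands still between calls to the robot, and variables do not carry over. Pictures are saved under pics/ and viewed, at most 13 in all, crops included, and the job is handed in when it is done.

Besides the shell and the picture viewer there is one more tool, called after ">>>" in YAML: its name, and indented under it one key for each argument. carry_out: Moves the arm, as the interface text tells. Its arguments: {"type":"object","properties":{"series":{"type":"array"},"squeeze":{"type":"number"}},"required":["series"]}

```bash
mkdir -p pics; cat > h.py <<'E'
import numpy as np, cv2
from scipy.spatial.transform import Rotation as R
from plant import bot, grab_frame, camera_params, recognise, cut_out, spot_point
def pose():
    s=bot.state(); r=s["tcp_rot"]; r=np.array(r)
    M=r if r.shape==(3,3) else R.from_euler('xyz',r).as_matrix()
    return np.array(s["tcp_pos"]),M
def cam(name,pm=None):
    c=camera_params(name);K=np.array(c["intrinsics"]);D=np.array(c["D"],float)
    if name=="wrist":
        p,M=pm or pose();T=np.eye(4);T[:3,:3]=M;T[:3,3]=p
        W=T@np.array(c["tool_from_camera"])
    else: W=np.linalg.inv(np.array(c["world_to_cam"]))
    return K,D,W
def ray(name,uv,pm=None):
    K,D,W=cam(name,pm);x=cv2.undistortPoints(np.array([[uv]],float),K,D)[0,0]
    d=W[:3,:3]@np.array([x[0],x[1],1]);return W[:3,3],d/np.linalg.norm(d)
def atz(name,uv,z,pm=None):
    o,d=ray(name,uv,pm);return o+d*(z-o[2])/d[2]
def proj(name,P,pm=None):
    K,D,W=cam(name,pm);V=np.linalg.inv(W)
    return cv2.projectPoints(np.atleast_2d(np.array(P,float)),cv2.Rodrigues(V[:3,:3])[0],V[:3,3],K,D)[0][:,0]
def tri(rs):
    A=0;b=0
    for o,d in rs:
        Q=np.eye(3)-np.outer(d,d);A=A+Q;b=b+Q@o
    return np.linalg.solve(A,b)
E
python3 - <<'E'
from h import *
s=bot.state();print(s, bot.finger_overhang)
for n in("scene","top","wrist"): 
    cv2.imwrite(f"pics/{n}0.png",grab_frame(n)); print(n,camera_params(n))
Z=dict(bottle_mid=.036,bottle_mouth=.036,free_peg=.012,rack=0,lid_knob=.104,lid_hinge=.072,mat=0,teat=0,screw_ring=0,tin=0,carafe=0,tall_bottle=.147,mandarin_a=0)
for q,z in Z.items():
    for n in("scene","top"):
        for r in spot_point(n,q)[:3]:
            print(q,n,np.round(r["uv"]),round(r["conf"],2),np.round(atz(n,r["uv"],z),3))
E
```

```text
{'clock': 0.0, 'q': array([-1.29800206e+00,  1.26386323e-01, -4.06116996e-02,  1.40539845e+00,
        1.87139484e-05,  1.57082612e+00]), 'joint_velocities': array([ 0.00016327,  0.00110142, -0.00047181,  0.00170431, -0.00153808,
        0.00019054]), 'tau': array([-4.93512314e-03, -4.35905671e+01,  3.52929032e+01,  1.70883554e-02,
       -2.19102171e-04,  1.52050138e-06]), 'tcp_pos': array([ 0.14134833, -0.50521316,  0.24452345]), 'tcp_rot': array([-3.13999250e+00, -1.86662493e-05,  2.72764440e-01]), 'ft_force': array([0.84870706, 1.03640099, 0.10613854]), 'torque': array([-0.01845328,  0.04736215,  0.00338226]), 'gripper_force': 0.0, 'opening': 0.08523184778279143} 0.014
scene {'intrinsics': array([[380.22533044,   0.        , 319.73545319],
       [  0.        , 380.22533044, 195.42402241],
       [  0.        ,   0.        ,   1.        ]]), 'D': array([0.01354453, 0.        , 0.        , 0.        , 0.        ]), 'world_to_cam': array([[-0.67293411, -0.73968827, -0.00457699,  0.37760591],
       [-0.34349872,  0.31796723, -0.88368856,  0.3007749 ],
       [ 0.65510939, -0.593091
[... 2732 characters left out ...]
 ]
tin top [322. 145.] 0.78 [ 0.731 -0.019  0.   ]
carafe scene [315. 196.] 0.79 [ 0.737 -0.139  0.   ]
carafe top [302. 223.] 0.7 [0.498 0.04  0.   ]
carafe top [364. 137.] 0.62 [ 0.752 -0.146  0.   ]
tall_bottle scene [361. 155.] 0.62 [ 0.645 -0.266  0.147]
tall_bottle top [218. 209.] 0.6 [0.524 0.248 0.147]
tall_bottle top [421. 166.] 0.58 [ 0.63  -0.269  0.147]
mandarin_a scene [298. 230.] 0.57 [0.613 0.042 0.   ]
mandarin_a scene [426. 230.] 0.53 [ 0.349 -0.241  0.   ]
mandarin_a scene [431. 220.] 0.51 [ 0.373 -0.302  0.   ]
mandarin_a top [400. 277.] 0.83 [ 0.342 -0.235  0.   ]
mandarin_a top [418. 269.] 0.76 [ 0.363 -0.287  0.   ]
mandarin_a top [406. 225.] 0.17 [ 0.489 -0.259  0.   ]
```

View pics/scene0.png

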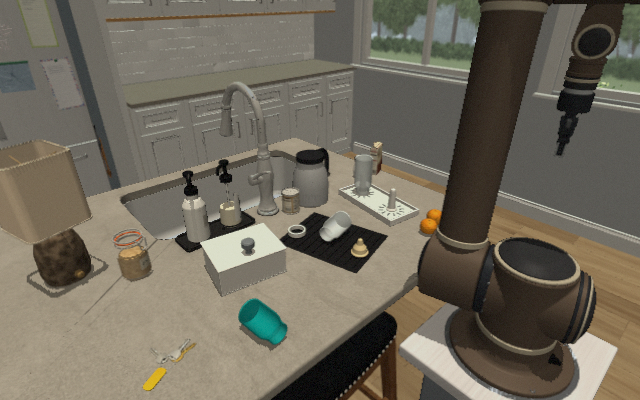

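View pics/top0.png

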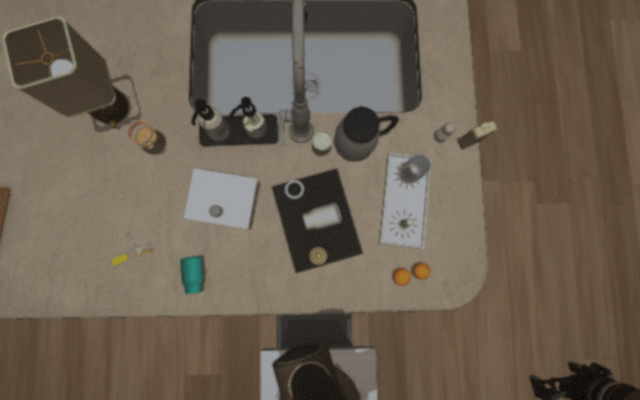

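The scene shows three bottle-like things:
- White bottle lying on the mat: scene (336,226), top (322,216). This is the one I want.
- Turquoise look-alike: scene (262,322), top (192,274).
- Tall bottle on the back peg: scene (363,172), top (418,167).

The free peg is at scene (392,200) and top (403,224). The knob is at scene (248,245) and top (216,210).

```bash
cat >> h.py <<'E'
def rows(p1,M1,n,start=None):
    """interpolate from pose to target in n rows; print one row's twist and dp per row"""
    p,M=start or pose(); rv=R.from_matrix(M.T@M1).as_rotvec()
    print("row max mm",1e3*np.linalg.norm(p1-p)/n,"deg",np.degrees(np.linalg.norm(rv))/n)
    for i in range(n):
        Mi=M@R.from_rotvec(rv*i/n).as_matrix()
        print('{"dp":',np.round(Mi.T@(p1-p)/n*100,2).tolist(),', "twist":',np.round(rv/n,3).tolist(),'}')
def down(yaw): return R.from_euler('xyz',[np.pi,0,yaw]).as_matrix()
E
python3 - <<'E'
from h import *
im=cv2.imread("pics/scene0.png")[130:290,220:440]
cv2.imwrite("pics/crop.png",cv2.resize(im,None,fx=3.5,fy=3.5,interpolation=cv2.INTER_CUBIC))
rows(np.array([.505,-.02,.25]),down(-1.27),14)
E
```

```text
row max mm 43.328778897097024 deg 6.313840815317861
{"dp": [3.44, -2.64, -0.03] , "twist": [0.0, 0.0, 0.11] }
{"dp": [3.12, -3.0, -0.03] , "twist": [0.0, 0.0, 0.11] }
{"dp": [2.77, -3.33, -0.03] , "twist": [0.0, 0.0, 0.11] }
{"dp": [2.39, -3.61, -0.03] , "twist": [0.0, 0.0, 0.11] }
{"dp": [1.98, -3.85, -0.03] , "twist": [0.0, 0.0, 0.11] }
{"dp": [1.54, -4.05, -0.03] , "twist": [0.0, 0.0, 0.11] }
{"dp": [1.09, -4.19, -0.03] , "twist": [0.0, 0.0, 0.11] }
{"dp": [0.62, -4.29, -0.03] , "twist": [0.0, 0.0, 0.11] }
{"dp": [0.15, -4.33, -0.03] , "twist": [0.0, 0.0, 0.11] }
{"dp": [-0.33, -4.32, -0.03] , "twist": [0.0, 0.0, 0.11] }
{"dp": [-0.8, -4.26, -0.03] , "twist": [0.0, 0.0, 0.11] }
{"dp": [-1.27, -4.14, -0.03] , "twist": [0.0, 0.0, 0.11] }
{"dp": [-1.71, -3.98, -0.03] , "twist": [0.0, 0.0, 0.11] }
{"dp": [-2.14, -3.77, -0.03] , "twist": [0.0, 0.0, 0.11] }
```

View pics/crop.png

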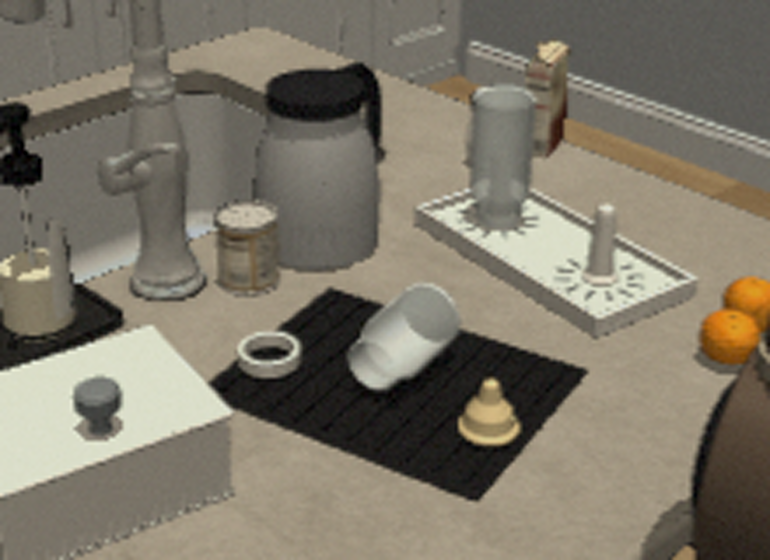

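The crop shows the white bottle lying on the mat at crop (410,335), with its mouth at (370,365) facing left. The choice stands, so I'll move above it.

>>> carry_out:
  series:
    - {"dp":[3.4,-2.6,0],"twist":[0,0,0.11],"hand":0}
    - {"dp":[3.1,-3.0,0],"twist":[0,0,0.11],"hand":0}
    - {"dp":[2.8,-3.3,0],"twist":[0,0,0.11],"hand":0}
    - {"dp":[2.4,-3.6,0],"twist":[0,0,0.11],"hand":0}
    - {"dp":[2.0,-3.9,0],"twist":[0,0,0.11],"hand":0}

```text
clock: 2.08
tcp_pos: [0.272, -0.3315, 0.2454]
tcp_rot: [3.141, -0.0, -0.281]
ft_force: [-0.1, -0.2, 0.5]
opening: 0.0855
gripper_force: 0.0
```

>>> carry_out:
  series:
    - {"dp":[1.5,-4.0,0],"twist":[0,0,0.11],"hand":0}
    - {"dp":[1.1,-4.2,0],"twist":[0,0,0.11],"hand":0}
    - {"dp":[0.6,-4.3,0],"twist":[0,0,0.11],"hand":0}
    - {"dp":[0.2,-4.3,0],"twist":[0,0,0.11],"hand":0}
    - {"dp":[-0.3,-4.3,0],"twist":[0,0,0.11],"hand":0}

```text
clock: 2.7
tcp_pos: [0.3295, -0.2446, 0.2475]
tcp_rot: [-3.055, 0.008, -0.697]
ft_force: [-0.8, 0.2, 0.2]
opening: 0.0856
gripper_force: 0.0
```

>>> carry_out:
  series:
    - {"dp":[-0.8,-4.3,0],"twist":[0,0,0.11],"hand":0}
    - {"dp":[-1.3,-4.1,0],"twist":[0,0,0.11],"hand":0}
    - {"dp":[-1.7,-4.0,0],"twist":[0,0,0.11],"hand":0}
    - {"dp":[-2.1,-3.8,0],"twist":[0,0,0.11],"hand":0}
    - {"dp":[0,0,0],"twist":[0,0,0],"hand":0}

```text
clock: 3.32
tcp_pos: [0.2506, -0.2246, 0.2731]
tcp_rot: [-2.91, 0.073, -0.923]
ft_force: [-0.6, -0.7, -0.6]
opening: 0.0856
gripper_force: 0.0
```

```bash
cat > look.py <<'E'
from h import *
pm=pose(); im=grab_frame("wrist"); cv2.imwrite("pics/w1.png",im)
print(pm[0],bot.state()["tcp_rot"],bot.state()["q"])
for q,z in dict(bottle_mid=.036,bottle_mouth=.036,teat=0,mat=0).items():
    for r in spot_point("wrist",q)[:2]: print(q,np.round(r["uv"]),round(r["conf"],2),np.round(atz("wrist",r["uv"],z,pm),3))
for r in cut_out("wrist","bottle_mid")[:2]:
    c,sz,a=cv2.minAreaRect(np.argwhere(r["pixels"])[:,::-1].astype(np.float32)); print(r["conf"],c,sz,a,r["box"])
    print([np.round(atz("wrist",b,.036,pm),3).tolist() for b in cv2.boxPoints((c,sz,a))])
E
python3 look.py
```

```text
[ 0.25064704 -0.22459121  0.2730546 ] [-2.90975464  0.07242361 -0.92179756] [-0.92278237 -0.18160293 -0.29618844  1.52886627  0.23176663  3.14058343]
bottle_mid [120. 152.] 0.58 [ 0.512 -0.01   0.036]
bottle_mouth [120. 180.] 0.55 [0.498 0.029 0.036]
teat [194. 198.] 0.64 [0.407 0.004 0.   ]
mat [138. 154.] 0.74 [0.51  0.003 0.   ]
0.65 (122.0, 323.0) (14.0, 6.0) 0.0 [115.8, 318.2, 13.5, 7.6]
[[0.405, 0.31, 0.036], [0.41, 0.296, 0.036], [0.389, 0.271, 0.036], [0.384, 0.285, 0.036]]
0.62 (120.42586517333984, 148.26034545898438) (52.79109573364258, 82.2108383178711) 3.3664605617523193 [97.0, 109.1, 54.4, 80.6]
[[0.533, 0.075, 0.036], [0.566, -0.045, 0.036], [0.498, -0.091, 0.036], [0.459, 0.018, 0.036]]
```

Joint 6 hit its limit because yaw = q1 − q6 + π. The wanted yaw is reachable at q6 ≈ −1.9, so I'll turn the other way.

```bash
python3 - <<'E'
from h import *
p,M=pose()
a=(np.array([.30,-.18,.26]),down(-.2)); rows(*a,5)
print(); rows(np.array([.50,-.02,.25]),down(-.2+2.6),15,a)
E
```

```text
row max mm 13.31262936112634 deg 8.779801843910205
{"dp": [-0.11, -1.21, 0.54] , "twist": [-0.05, -0.003, -0.145] }
{"dp": [0.07, -1.24, 0.48] , "twist": [-0.05, -0.003, -0.145] }
{"dp": [0.25, -1.24, 0.42] , "twist": [-0.05, -0.003, -0.145] }
{"dp": [0.43, -1.21, 0.36] , "twist": [-0.05, -0.003, -0.145] }
{"dp": [0.6, -1.15, 0.3] , "twist": [-0.05, -0.003, -0.145] }

row max mm 17.088007490635064 deg 9.931268448934267
{"dp": [1.09, -1.31, 0.07] , "twist": [-0.0, 0.0, -0.173] }
{"dp": [1.3, -1.1, 0.07] , "twist": [-0.0, 0.0, -0.173] }
{"dp": [1.47, -0.86, 0.07] , "twist": [-0.0, 0.0, -0.173] }
{"dp": [1.6, -0.59, 0.07] , "twist": [-0.0, 0.0, -0.173] }
{"dp": [1.68, -0.31, 0.07] , "twist": [-0.0, 0.0, -0.173] }
{"dp": [1.71, -0.01, 0.07] , "twist": [-0.0, 0.0, -0.173] }
{"dp": [1.68, 0.28, 0.07] , "twist": [-0.0, 0.0, -0.173] }
{"dp": [1.61, 0.57, 0.07] , "twist": [-0.0, 0.0, -0.173] }
{"dp": [1.49, 0.84, 0.07] , "twist": [-0.0, 0.0, -0.173] }
{"dp": [1.32, 1.08, 0.07] , "twist": [-0.0, 0.0, -0.173] }
{"dp": [1.12, 1.29, 0.07] , "twist": [-0.0, 0.0, -0.173] }
{"dp": [0.88, 1.47, 0.07] , "twist": [-0.0, 0.0, -0.173] }
{"dp": [0.61, 1.59, 0.07] , "twist": [-0.0, 0.0, -0.173] }
{"dp": [0.33, 1.68, 0.07] , "twist": [-0.0, 0.0, -0.173] }
{"dp": [0.03, 1.71, 0.07] , "twist": [-0.0, 0.0, -0.173] }
```

>>> carry_out:
  series:
    - {"dp":[-0.1,-1.2,0.5],"twist":[-0.05,0,-0.145],"hand":0}
    - {"dp":[0.1,-1.2,0.5],"twist":[-0.05,0,-0.145],"hand":0}
    - {"dp":[0.3,-1.2,0.4],"twist":[-0.05,0,-0.145],"hand":0}
    - {"dp":[0.4,-1.2,0.4],"twist":[-0.05,0,-0.145],"hand":0}
    - {"dp":[0.6,-1.2,0.3],"twist":[-0.05,0,-0.145],"hand":0}

```text
clock: 4.25
tcp_pos: [0.3004, -0.1803, 0.2598]
tcp_rot: [3.134, -0.011, -0.196]
ft_force: [-0.6, -0.5, -0.2]
opening: 0.0857
gripper_force: 0.0
```

>>> carry_out:
  series:
    - {"dp":[1.1,-1.3,0.1],"twist":[0,0,-0.173],"hand":0}
    - {"dp":[1.3,-1.1,0.1],"twist":[0,0,-0.173],"hand":0}
    - {"dp":[1.5,-0.9,0.1],"twist":[0,0,-0.173],"hand":0}
    - {"dp":[1.6,-0.6,0.1],"twist":[0,0,-0.173],"hand":0}
    - {"dp":[1.7,-0.3,0.1],"twist":[0,0,-0.173],"hand":0}

```text
clock: 4.88
tcp_pos: [0.3676, -0.1265, 0.255]
tcp_rot: [3.13, -0.003, 0.67]
ft_force: [-0.1, 0.2, -0.3]
opening: 0.0851
gripper_force: 0.0
```

>>> carry_out:
  series:
    - {"dp":[1.7,0,0.1],"twist":[0,0,-0.173],"hand":0}
    - {"dp":[1.7,0.3,0.1],"twist":[0,0,-0.173],"hand":0}
    - {"dp":[1.6,0.6,0.1],"twist":[0,0,-0.173],"hand":0}
    - {"dp":[1.5,0.8,0.1],"twist":[0,0,-0.173],"hand":0}
    - {"dp":[1.3,1.1,0.1],"twist":[0,0,-0.173],"hand":0}

```text
clock: 5.5
tcp_pos: [0.4348, -0.0739, 0.2502]
tcp_rot: [3.132, 0.008, 1.535]
ft_force: [-0.3, 0.3, 0.2]
opening: 0.0856
gripper_force: 0.0
```

>>> carry_out:
  series:
    - {"dp":[1.1,1.3,0.1],"twist":[0,0,-0.173],"hand":0}
    - {"dp":[0.9,1.5,0],"twist":[0,0,-0.173],"hand":0}
    - {"dp":[0.6,1.6,0],"twist":[0,0,-0.173],"hand":0}
    - {"dp":[0.3,1.7,0],"twist":[0,0,-0.173],"hand":0}
    - {"dp":[0,1.7,0],"twist":[0,0,-0.173],"hand":0}

```text
clock: 6.12
tcp_pos: [0.5028, -0.0213, 0.2493]
tcp_rot: [3.141, 0.012, 2.4]
ft_force: [-0.0, 0.2, 0.1]
opening: 0.0854
gripper_force: 0.0
```

>>> carry_out:
  series:
    - {"dp":[0,0,0],"twist":[0,0,-0.174],"hand":0}
    - {"dp":[0,0,0],"twist":[0,0,-0.174],"hand":0}
    - {"dp":[0,0,0],"twist":[0,0,-0.174],"hand":0}
    - {"dp":[0,0,0],"twist":[0,0,-0.174],"hand":0}
    - {"dp":[0,0,0],"twist":[0,0,-0.174],"hand":0}

```text
clock: 6.75
tcp_pos: [0.5023, -0.0217, 0.2493]
tcp_rot: [-3.133, 0.008, -3.014]
ft_force: [-0.0, -0.1, 1.0]
opening: 0.0857
gripper_force: 0.0
```

>>> carry_out:
  series:
    - {"dp":[0,0,0],"twist":[0,0,-0.174],"hand":0}
    - {"dp":[0,0,0],"twist":[0,0,-0.174],"hand":0}
    - {"dp":[0,0,0],"twist":[0,0,-0.174],"hand":0}
    - {"dp":[0,0,0],"twist":[0,0,-0.174],"hand":0}
    - {"dp":[0,0,0],"twist":[0,0,-0.174],"hand":0}

```text
clock: 7.38
tcp_pos: [0.5023, -0.0217, 0.2493]
tcp_rot: [-3.13, -0.002, -2.144]
ft_force: [0.9, 0.6, -0.6]
opening: 0.0855
gripper_force: 0.0
```

>>> carry_out:
  series:
    - {"dp":[0,0,0],"twist":[0,0,-0.174],"hand":0}
    - {"dp":[0,0,0],"twist":[0,0,-0.174],"hand":0}
    - {"dp":[0,0,0],"twist":[0,0,-0.174],"hand":0}
    - {"dp":[0,0,0],"twist":[0,0,-0.174],"hand":0}
    - {"dp":[0,0,0],"twist":[0,0,0],"hand":0}

```text
clock: 8.0
tcp_pos: [0.5022, -0.0218, 0.2494]
tcp_rot: [-3.133, -0.009, -1.455]
ft_force: [-0.1, -0.2, -0.2]
opening: 0.0854
gripper_force: 0.0
```

```bash
python3 look.py
```

```text
[ 0.50223753 -0.02175969  0.24938608] [-3.13330913 -0.00893375 -1.45696603] [-0.03918043  0.07585246 -0.08630705  1.39908817 -0.00756651 -1.72388017]
bottle_mid [315. 180.] 0.78 [ 0.513 -0.012  0.036]
bottle_mouth [323. 220.] 0.95 [0.5   0.032 0.036]
teat [405. 191.] 0.58 [ 0.406 -0.002  0.   ]
0.81 (314.32000732421875, 179.239990234375) (100.40916442871094, 57.699920654296875) 81.8698959350586 [280.8, 128.3, 66.7, 101.3]
[[0.555, -0.056, 0.036], [0.498, -0.07, 0.036], [0.469, 0.035, 0.036], [0.531, 0.052, 0.036]]
```

View pics/w1.png

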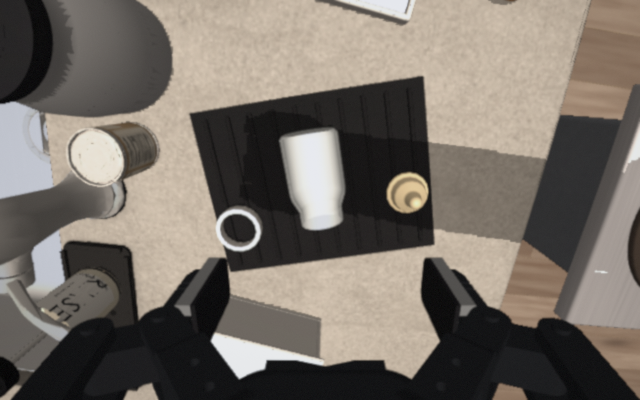

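The wrist view shows the bottle at (314,180) with its mouth at (322,220), the teat at (407,192) and the ring at (239,230). The measured mid-to-mouth distance of 48 mm fits the given 49 mm. I'll grip 24 mm from mid towards the base.

```bash
python3 - <<'E'
from h import *
a=(np.array([.520,-.037,.12]),down(-1.31)); rows(*a,5)
E
```

```text
row max mm 26.375501550544346 deg 1.6744732796032813
{"dp": [0.31, -0.3, 2.6] , "twist": [-0.002, -0.002, -0.029] }
{"dp": [0.33, -0.29, 2.6] , "twist": [-0.002, -0.002, -0.029] }
{"dp": [0.34, -0.29, 2.6] , "twist": [-0.002, -0.002, -0.029] }
{"dp": [0.35, -0.28, 2.6] , "twist": [-0.002, -0.002, -0.029] }
{"dp": [0.37, -0.28, 2.6] , "twist": [-0.002, -0.002, -0.029] }
```

>>> carry_out:
  series:
    - {"dp":[0.3,-0.3,2.6],"twist":[0,0,-0.03],"hand":0}
    - {"dp":[0.3,-0.3,2.6],"twist":[0,0,-0.03],"hand":0}
    - {"dp":[0.3,-0.3,2.6],"twist":[0,0,-0.03],"hand":0}
    - {"dp":[0.4,-0.3,2.6],"twist":[-0.01,-0.01,-0.03],"hand":0}
    - {"dp":[0.4,-0.3,2.6],"twist":[0,0,-0.03],"hand":0}

```text
clock: 8.93
tcp_pos: [0.521, -0.0374, 0.1193]
tcp_rot: [3.14, 0.0, -1.305]
ft_force: [0.5, 0.1, -0.5]
opening: 0.0857
gripper_force: 0.0
```

```bash
sed -i 's/w1.png/w2.png/' look.py; python3 look.py; python3 - <<'E'
from h import *
p,M=pose(); T=np.array([.520,-.037,.028]); print(M.T@(T-p)*100)
E
```

```text
[ 0.52102699 -0.03735032  0.11930049] [ 3.13521850e+00  1.48236178e-03 -1.30393182e+00] [-7.16463742e-02  1.55528570e-01 -2.90925746e-01  1.13084670e+00
 -7.18524395e-04 -1.90930960e+00]
bottle_mid [324. 247.] 0.89 [ 0.514 -0.012  0.036]
teat [450. 273.] 0.7 [0.4   0.001 0.   ]
0.81 (326.0, 247.5) (155.0, 90.0) 90.0 [280.9, 170.6, 93.0, 156.2]
[[0.556, -0.058, 0.036], [0.499, -0.073, 0.036], [0.462, 0.042, 0.036], [0.529, 0.06, 0.036]]
[-0.04884619  0.12014974  9.34081065]
```

View pics/w2.png

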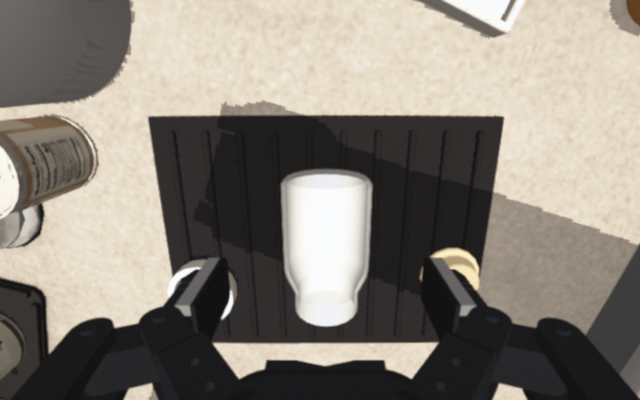

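The bottle is centred (326,247), its axis is aligned, and the fingers straddle it. I'll go down and close.

>>> carry_out:
  series:
    - {"dp":[0,0,2.5],"twist":[0,0,0],"hand":0}
    - {"dp":[0,0,2.5],"twist":[0,0,0],"hand":0}
    - {"dp":[0,0,2.3],"twist":[0,0,0],"hand":0}
    - {"dp":[0,0,1.3],"twist":[0,0,0],"hand":0}
    - {"dp":[0,0,0.6],"twist":[0,0,0],"hand":0}

```text
clock: 9.85
tcp_pos: [0.5208, -0.0371, 0.0283]
tcp_rot: [3.14, 0.0, -1.305]
ft_force: [0.1, -1.0, 0.7]
opening: 0.0854
gripper_force: 0.0
```

>>> carry_out:
  series:
    - {"dp":[0,0,0],"twist":[0,0,0],"hand":0.15}
    - {"dp":[0,0,0],"twist":[0,0,0],"hand":0.3}
    - {"dp":[0,0,0],"twist":[0,0,0],"hand":0.6}
    - {"dp":[0,0,0],"twist":[0,0,0],"hand":0.6}
    - {"dp":[0,0,0],"twist":[0,0,0],"hand":0.6}
  squeeze: 35

```text
clock: 10.48
tcp_pos: [0.5203, -0.0376, 0.0293]
tcp_rot: [3.139, -0.001, -1.305]
ft_force: [-4.3, -1.9, 5.5]
opening: 0.0596
gripper_force: 36.3
```

Held at 59.6 mm. I'll lift, carry it towards the rack, and look at the peg from there.

>>> carry_out:
  series:
    - {"dp":[0,0,-1.5],"twist":[0,0,0],"hand":0.6}
    - {"dp":[0,0,-3],"twist":[0,0,0],"hand":0.6}
    - {"dp":[0,0,-4],"twist":[0,0,0],"hand":0.6}
    - {"dp":[0,0,-4],"twist":[0,0,0],"hand":0.6}
    - {"dp":[0,0,-4],"twist":[0,0,0],"hand":0.6}

```text
clock: 11.1
tcp_pos: [0.5211, -0.0371, 0.1958]
tcp_rot: [3.141, -0.0, -1.305]
ft_force: [1.2, -0.9, -1.6]
opening: 0.0599
gripper_force: 38.2
```

>>> carry_out:
  series:
    - {"dp":[1,1.5,-3],"twist":[0,0,0],"hand":0.6}
    - {"dp":[1.5,1.5,-3],"twist":[0,0,0],"hand":0.6}
    - {"dp":[1.5,1.5,-2],"twist":[0,0,0],"hand":0.6}
    - {"dp":[1,1.5,0],"twist":[0,0,0],"hand":0.6}
    - {"dp":[0,0,0],"twist":[0,0,0],"hand":0.6}

```text
clock: 11.72
tcp_pos: [0.4756, -0.1017, 0.2732]
tcp_rot: [3.14, 0.0, -1.306]
ft_force: [0.9, 1.2, -1.0]
opening: 0.0597
gripper_force: 38.2
```

```bash
cat > look2.py <<'E'
from h import *
pm=pose(); im=grab_frame("wrist"); cv2.imwrite("pics/w3.png",im)
print(pm[0],bot.state()["tcp_rot"])
grab_frame("top");grab_frame("scene")
rs=[]
for n in("wrist","top","scene"):
    for q,z in dict(free_peg=.012,rack=0,tall_bottle=.147).items():
        for r in spot_point(n,q)[:2]: print(n,q,np.round(r["uv"]),round(r["conf"],2),np.round(atz(n,r["uv"],z,pm),3))
    for r in cut_out(n,"rack")[:1]:
        c,sz,a=cv2.minAreaRect(np.argwhere(r["pixels"])[:,::-1].astype(np.float32))
        h=cv2.approxPolyDP(cv2.convexHull(np.argwhere(r["pixels"])[:,::-1].astype(np.int32)),4,True)[:,0]
        print(n,r["conf"],[(b.tolist(),np.round(atz(n,b,.022,pm)[:2],3).tolist()) for b in h])
E
python3 look2.py
```

```text
[ 0.47558016 -0.10169853  0.27319875] [ 3.13911637e+00  7.63023934e-04 -1.30559932e+00]
wrist free_peg [345.  26.] 0.85 [ 0.492 -0.249  0.012]
wrist free_peg [203. 258.] 0.64 [0.595 0.064 0.012]
wrist rack [283.   3.] 0.79 [ 0.563 -0.256  0.   ]
wrist 0.72 [([422, 0], [0.423, -0.292]), ([373, 105], [0.44, -0.178]), ([145, 5], [0.698, -0.214]), ([145, 0], [0.699, -0.219])]
scene free_peg [391. 208.] 0.58 [ 0.492 -0.249  0.012]
scene rack [375. 203.] 0.7 [ 0.562 -0.255  0.   ]
scene tall_bottle [365. 156.] 0.63 [ 0.632 -0.272  0.147]
scene 0.65 [([418, 212], [0.409, -0.279]), ([388, 224], [0.428, -0.154]), ([339, 191], [0.68, -0.199]), ([350, 185], [0.686, -0.261]), ([394, 190], [0.555, -0.345])]
```

View pics/w3.png

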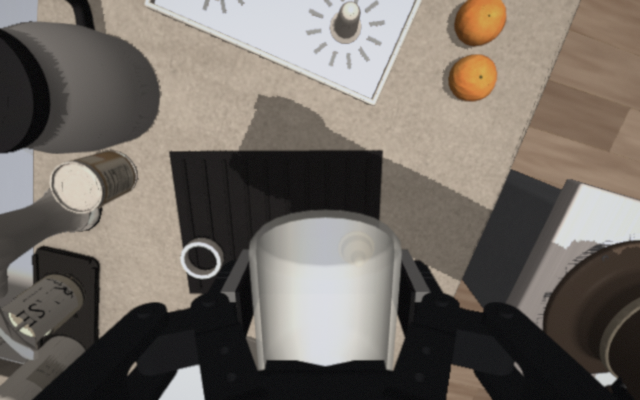

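The wrist view shows the peg foot at (345,27), and scene and wrist agree on (0.492, −0.248). The bottle is held straight at column 325. Now for the flip.

```bash
cat >> h.py <<'E'
def horiz(psi):
    z=np.array([np.cos(psi),np.sin(psi),0]);x=np.array([0,0,1.]);return np.c_[x,np.cross(z,x),z]
E
python3 - <<'E'
from h import *
rows(np.array([.497,-.253,.24]),horiz(-np.pi/4),15)
E
```

```text
row max mm 10.457680142632618 deg 6.254438315196852
{"dp": [1.01, 0.13, 0.22] , "twist": [0.027, 0.102, -0.027] }
{"dp": [0.98, 0.17, 0.32] , "twist": [0.027, 0.102, -0.027] }
{"dp": [0.94, 0.2, 0.41] , "twist": [0.027, 0.102, -0.027] }
{"dp": [0.89, 0.24, 0.5] , "twist": [0.027, 0.102, -0.027] }
{"dp": [0.82, 0.28, 0.58] , "twist": [0.027, 0.102, -0.027] }
{"dp": [0.75, 0.32, 0.65] , "twist": [0.027, 0.102, -0.027] }
{"dp": [0.67, 0.36, 0.72] , "twist": [0.027, 0.102, -0.027] }
{"dp": [0.59, 0.39, 0.77] , "twist": [0.027, 0.102, -0.027] }
{"dp": [0.5, 0.43, 0.82] , "twist": [0.027, 0.102, -0.027] }
{"dp": [0.4, 0.46, 0.85] , "twist": [0.027, 0.102, -0.027] }
{"dp": [0.3, 0.5, 0.87] , "twist": [0.027, 0.102, -0.027] }
{"dp": [0.19, 0.53, 0.88] , "twist": [0.027, 0.102, -0.027] }
{"dp": [0.09, 0.55, 0.88] , "twist": [0.027, 0.102, -0.027] }
{"dp": [-0.02, 0.58, 0.87] , "twist": [0.027, 0.102, -0.027] }
{"dp": [-0.12, 0.6, 0.85] , "twist": [0.027, 0.102, -0.027] }
```

>>> carry_out:
  series:
    - {"dp":[1.0,0.1,0.2],"twist":[0.027,0.102,-0.027],"hand":0.6}
    - {"dp":[1.0,0.2,0.3],"twist":[0.027,0.102,-0.027],"hand":0.6}
    - {"dp":[0.9,0.2,0.4],"twist":[0.027,0.102,-0.027],"hand":0.6}
    - {"dp":[0.9,0.2,0.5],"twist":[0.027,0.102,-0.027],"hand":0.6}
    - {"dp":[0.8,0.3,0.6],"twist":[0.027,0.102,-0.027],"hand":0.6}

```text
clock: 13.1
tcp_pos: [0.4834, -0.1515, 0.2626]
tcp_rot: [-3.034, -0.52, -1.194]
ft_force: [-0.2, 0.3, -1.4]
opening: 0.0599
gripper_force: 38.3
```

>>> carry_out:
  series:
    - {"dp":[0.8,0.3,0.6],"twist":[0.027,0.102,-0.027],"hand":0.6}
    - {"dp":[0.7,0.4,0.7],"twist":[0.027,0.102,-0.027],"hand":0.6}
    - {"dp":[0.6,0.4,0.8],"twist":[0.027,0.102,-0.027],"hand":0.6}
    - {"dp":[0.5,0.4,0.8],"twist":[0.027,0.102,-0.027],"hand":0.6}
    - {"dp":[0.4,0.5,0.8],"twist":[0.027,0.102,-0.027],"hand":0.6}

```text
clock: 13.72
tcp_pos: [0.4895, -0.2023, 0.2527]
tcp_rot: [-2.956, -1.044, -1.111]
ft_force: [1.2, -0.1, -1.9]
opening: 0.0599
gripper_force: 38.3
```

```bash
python3 - <<'E'
from h import *
print(bot.state()["q"],bot.state()["clock"])
rows(np.array([.497,-.253,.24]),horiz(-np.pi/4),5)
E
```

```text
[-0.03321089 -0.40690964 -0.89652389  0.22943494 -0.72173361 -2.51004264] 13.725
row max mm 10.550638119686507 deg 6.2447733424370595
{"dp": [0.27, 0.49, 0.9] , "twist": [0.027, 0.102, -0.027] }
{"dp": [0.17, 0.52, 0.9] , "twist": [0.027, 0.102, -0.027] }
{"dp": [0.06, 0.55, 0.9] , "twist": [0.027, 0.102, -0.027] }
{"dp": [-0.05, 0.57, 0.89] , "twist": [0.027, 0.102, -0.027] }
{"dp": [-0.15, 0.59, 0.86] , "twist": [0.027, 0.102, -0.027] }
```

>>> carry_out:
  series:
    - {"dp":[0.3,0.5,0.9],"twist":[0.027,0.102,-0.027],"hand":0.6}
    - {"dp":[0.2,0.5,0.9],"twist":[0.027,0.102,-0.027],"hand":0.6}
    - {"dp":[0.1,0.6,0.9],"twist":[0.027,0.102,-0.027],"hand":0.6}
    - {"dp":[0,0.6,0.9],"twist":[0.027,0.102,-0.027],"hand":0.6}
    - {"dp":[-0.2,0.6,0.9],"twist":[0.027,0.102,-0.027],"hand":0.6}

```text
clock: 14.35
tcp_pos: [0.5315, -0.2565, 0.2706]
tcp_rot: [-3.06, -1.517, -0.889]
ft_force: [1.2, 0.1, -0.8]
opening: 0.0596
gripper_force: 38.5
```

```bash
cat > look3.py <<'E'
from h import *
import sys
p,M=pm=pose(); print(p,bot.state()["q"],bot.state()["clock"])
print("axes x",M[:,0],"z",M[:,2])
mid=p-.026*M[:,0]-.007*M[:,2]; mo=p-.075*M[:,0]-.007*M[:,2]; peg=np.array([.492,-.248,.012])
print("pred mid",mid,"mouth",mo)
for n in("scene","top"):
    im=grab_frame(n); cv2.imwrite(f"pics/{n}{sys.argv[1]}.png",im)
    print(n,"proj mid,mouth,pegfoot,pegtip",np.round(proj(n,[mid,mo,peg,peg+[0,0,.076]])).tolist())
    for q in("bottle_mid","bottle_mouth","free_peg"):
        for r in spot_point(n,q)[:3]: print(n,q,np.round(r["uv"],1),round(r["conf"],2))
    if n=="scene": big=cv2.resize(im[100:260,290:510],None,fx=3.5,fy=3.5,interpolation=cv2.INTER_CUBIC)
cv2.imwrite(f"pics/c{sys.argv[1]}.png",big)
E
python3 look3.py 4
```

```text
[ 0.53153639 -0.25648821  0.2705934 ] [-0.1568553  -0.13402495 -1.26331689 -1.06179598 -0.64976175 -3.09633858] 14.35
axes x [ 0.03395003 -0.04183732  0.99854746] z [ 0.69015397 -0.72166728 -0.05370138]
pred mid [ 0.52582261 -0.25034877  0.24500707] mouth [ 0.52415906 -0.24829874  0.19607825]
scene proj mid,mouth,pegfoot,pegtip [[388.0, 137.0], [387.0, 153.0], [391.0, 208.0], [393.0, 188.0]]
scene bottle_mid [262.4 322. ] 0.69
scene bottle_mid [390.8 138.4] 0.61
scene bottle_mouth [280.6 332.3] 0.95
scene free_peg [392.7 207.5] 0.85
top proj mid,mouth,pegfoot,pegtip [[428.0, 200.0], [421.0, 204.0], [403.0, 224.0], [410.0, 221.0]]
top bottle_mid [191.6 276.5] 0.9
top bottle_mid [428.5 203.3] 0.59
top bottle_mid [296.7 188.6] 0.52
top bottle_mouth [193.4 293.2] 0.69
top bottle_mouth [420.4 207.8] 0.63
```

View pics/c4.png

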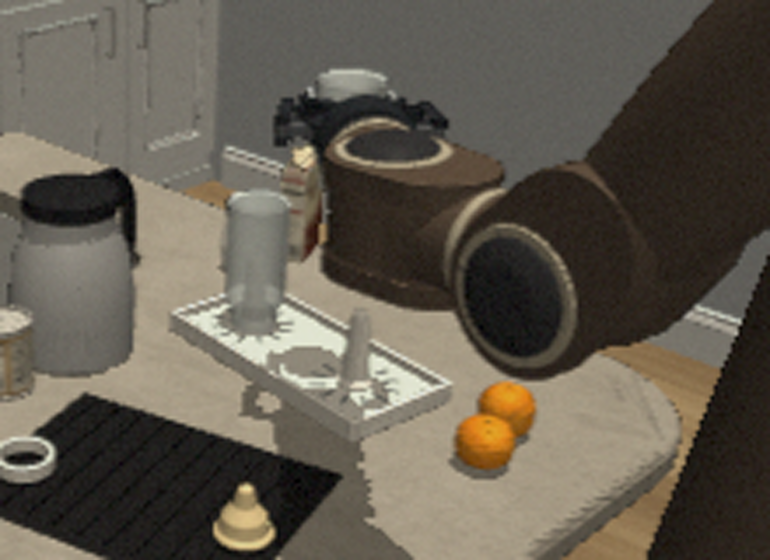

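```bash
cat > fk.py <<'E'
import numpy as np
from scipy.optimize import least_squares
from scipy.spatial.transform import Rotation as R
def fk(k,q,full=False):
    r0,h,a,al,b,be,L5,L,d=k
    A=R.from_euler('z',q[0]).as_matrix()
    v=lambda r,z,y=0:A@np.array([r,y,z])
    sh=v(r0,h); el=sh+v(a*np.sin(q[1]+al),a*np.cos(q[1]+al))
    f=q[1]-q[2]+be                     # forearm, 0 = horizontal ahead, + = down
    w4=el+v(b*np.cos(f),-b*np.sin(f),d)
    th=q[1]-q[2]+q[3]
    M4=A@R.from_euler('y',th).as_matrix()
    w5=w4+M4@[L5,0,0]
    M5=M4@R.from_euler('z',q[4]).as_matrix()
    p=w5+M5@[L,0,0]
    return (sh,el,w4,w5,p,M5[:,0]) if full else (p,M5[:,0])
D=[([-1.29800,.126386,-.0406117,1.405398,0,1.57],[.14134833,-.50521316,.24452345]),
([-.92278,-.1816,-.29619,1.52887,.23177,3.14],[.25064704,-.22459121,.2730546]),
([-.03918,.07585,-.08631,1.39909,-.00757,-1.72],[.50223753,-.02175969,.24938608]),
([-.071646,.155529,-.290926,1.130847,-.00072,-1.909],[.52102699,-.03735,.1193]),
([-.033211,-.40691,-.896524,.229435,-.721734,-2.51],[.4895,-.2023,.2527]),
([-.156855,-.134025,-1.263317,-1.061796,-.64976,-3.096],[.53153639,-.25648821,.2705934])]
res=lambda k:np.concatenate([fk(k,q)[0]-p for q,p in D])
best=None
for s in range(60):
    g=np.random.default_rng(s); x0=np.r_[g.uniform(-.1,.1),g.uniform(.1,.4),g.uniform(.25,.5),g.uniform(-.6,.6),g.uniform(.2,.5),g.uniform(-.6,.6),g.uniform(0,.15),g.uniform(.1,.3),0]
    o=least_squares(res,x0)
    if best is None or o.cost<best.cost: best=o
K=best.x
if __name__=="__main__":
    print(np.round(K,4),"res mm",np.round(1e3*best.fun,1),np.round(np.linalg.svd(best.jac)[1],3))
    print("dir",fk(K,D[-1][0])[1]); print([np.round(x,3).tolist() for x in fk(K,D[-1][0],True)])
E
python3 fk.py
```

```text
[ 0.0073  0.1396  0.5299 -0.0044  0.4535 -0.1796  0.1446  0.2813 -0.    ] res mm [-0.1  0.1  0.9  0.9 -0.7 -0.5 -0.1 -0.1  0.8 -0.7 -0.2 -1.3 -1.   0.1
 -0.1  0.7 -0.   0.2] [4.8   3.515 2.484 1.608 0.631 0.462 0.274 0.209 0.178]
dir [ 0.69015544 -0.72166586 -0.05370148]
[[0.007, -0.001, 0.14], [-0.065, 0.01, 0.664], [0.196, -0.031, 0.296], [0.338, -0.054, 0.286], [0.532, -0.257, 0.271], [0.69, -0.722, -0.054]]
```

```bash
cat > ik.py <<'E'
from fk import *
lo=np.array([-2.72,-.95,-1.27,-1.78,-1.46]);hi=np.array([2.72,1.95,1.35,2.02,1.47])
def ik(p,d,x0=(-.1,0,-1,-.6,-.8)):
    f=lambda q:np.r_[fk(K,q)[0]-p,.2*(fk(K,q)[1]-d)]
    return least_squares(f,np.clip(x0,lo+.01,hi-.01),bounds=(lo,hi))
if __name__=="__main__":
    peg=np.array([.492,-.248])
    for psi in(-30,-45,-60,-70,-80,-90,-100):
        d=np.array([np.cos(np.radians(psi)),np.sin(np.radians(psi)),0])
        for z in(.22,.18,.087):
            o=min((ik(np.r_[peg+.007*d[:2],z],d,(a,0,-1,-.6,b)) for a in(-.3,.2) for b in(-1,-.3)),key=lambda o:o.cost)
            F=fk(K,o.x,True); print(psi,z,"err %.4f"%np.sqrt(2*o.cost),np.round(o.x,2),"w4",np.round(F[2],3),"w5",np.round(F[3],3))
E
python3 ik.py
```

```text
-30 0.22 err 0.0495 [-0.39 -0.35 -1.27 -0.7  -0.15] w4 [ 0.146 -0.061  0.331] w5 [ 0.276 -0.115  0.299]
-30 0.18 err 0.0634 [-0.38 -0.28 -1.27 -0.7  -0.17] w4 [ 0.158 -0.064  0.32 ] w5 [ 0.287 -0.116  0.28 ]
-30 0.087 err 0.0919 [-0.33 -0.05 -1.27 -0.8  -0.27] w4 [ 0.196 -0.067  0.278] w5 [ 0.321 -0.11   0.22 ]
-45 0.22 err 0.0373 [-0.13 -0.18 -1.27 -0.89 -0.72] w4 [ 0.187 -0.025  0.302] w5 [ 0.327 -0.043  0.273]
-45 0.18 err 0.0485 [-0.11 -0.07 -1.27 -0.93 -0.77] w4 [ 0.203 -0.022  0.282] w5 [ 0.342 -0.037  0.245]
-45 0.087 err 0.0649 [-0.03  0.63 -1.27 -1.78 -1.  ] w4 [ 0.25  -0.008  0.121] w5 [ 0.393 -0.013  0.104]
-60 0.22 err 0.0128 [-0.02  0.09 -1.27 -1.27 -1.07] w4 [ 0.225 -0.003  0.248] w5 [ 0.369 -0.006  0.235]
-60 0.18 err 0.0203 [-0.01  0.22 -1.27 -1.35 -1.1 ] w4 [ 0.237 -0.001  0.22 ] w5 [ 0.38  -0.002  0.2  ]
-60 0.087 err 0.0260 [ 0.01  0.63 -1.27 -1.78 -1.15] w4 [0.25  0.001 0.12 ] w5 [0.393 0.002 0.102]
-70 0.22 err 0.0000 [ 0.02  0.23 -1.24 -1.47 -1.25] w4 [0.254 0.006 0.22 ] w5 [0.398 0.01  0.22 ]
-70 0.18 err 0.0000 [ 0.02  0.39 -1.26 -1.64 -1.25] w4 [0.254 0.006 0
[... 315 characters left out ...]
2 0.18 ]
-80 0.087 err 0.0016 [ 0.05  0.69 -1.15 -1.78 -1.45] w4 [0.301 0.015 0.098] w5 [0.445 0.022 0.089]
-90 0.22 err 0.0114 [ 0.06  0.64 -0.31  2.02 -1.46] w4 [0.648 0.039 0.25 ] w5 [0.506 0.03  0.225]
-90 0.18 err 0.0112 [ 0.06  0.72 -0.32  2.02 -1.46] w4 [0.65  0.039 0.194] w5 [0.506 0.03  0.182]
-90 0.087 err 0.0111 [ 0.06  0.89 -0.32  1.93 -1.46] w4 [0.65  0.039 0.087] w5 [0.506 0.03  0.087]
-100 0.22 err 0.0102 [ 0.04  0.66 -0.23  2.02 -1.37] w4 [0.675 0.027 0.266] w5 [0.534 0.022 0.232]
-100 0.18 err 0.0064 [ 0.04  0.74 -0.23  2.02 -1.36] w4 [0.68  0.028 0.209] w5 [0.537 0.022 0.188]
-100 0.087 err 0.0000 [ 0.04  0.92 -0.23  1.99 -1.36] w4 [0.684 0.028 0.087] w5 [0.54  0.022 0.087]
```

Fitting my own FK (residual about 1 mm) shows that a level tool at the peg is out of reach or would hit the teat. The bottle has to be gripped with the tool leaning towards the base, so that the tool points obliquely down at the peg. I'll check which tilt and heading work.

```bash
cat > plan.py <<'E'
from ik import *
def q6of(q,x):
    th=q[1]-q[2]+q[3]
    M5=(R.from_euler('z',q[0])*R.from_euler('y',th)*R.from_euler('z',q[4])).as_matrix()
    return np.arctan2(x@M5[:,1],-x@M5[:,2])
def solve(p,d,x):
    o=min((ik(p,d,(a,b,-.8,.3,c)) for a in(-.4,.2) for b in(-.2,.5) for c in(-.9,0,.9)),key=lambda o:o.cost)
    return o,q6of(o.x,x),fk(K,o.x,True)
up=np.array([0,0,1.])
def pick(tau,g=(.520,-.037),zg=.037):
    m=np.array([-.25,.968,0]);m/=np.linalg.norm(m)
    d=m*np.sin(tau)-up*np.cos(tau); x=-m*np.cos(tau)-up*np.sin(tau)
    return np.r_[g,zg]+.006*d,d,x
def place(tau,psi,zg,peg=(.492,-.248)):
    h=np.array([np.cos(psi),np.sin(psi),0]); d=h*np.cos(tau)-up*np.sin(tau); x=up*np.cos(tau)+h*np.sin(tau)
    return np.r_[peg,zg]+.006*d,d,x
def show(t,r):
    o,q6,F=r; print(t,"err %.4f"%np.sqrt(2*o.cost),np.round(np.r_[o.x,q6],2),"w4",np.round(F[2],2),"w5",np.round(F[3],2))
if __name__=="__main__":
    for t in(20,30,40,50):
        T=np.radians(t); show(f"pick {t}",solve(*pick(T)))
        for psi in(-80,-60,-45,-30,-10):
            for z in(.2,.085): show(f"  place {t} {psi} {z}",solve(*place(T,np.radians(psi),z)))
E
python3 plan.py
```

```text
pick 20 err 0.0000 [-0.23  0.33 -0.31  1.09  0.31 -2.08] w4 [ 0.57 -0.13  0.44] w5 [ 0.54 -0.13  0.3 ]
  place 20 -80 0.2 err 0.0000 [ 0.02  0.   -0.74  0.42 -1.19 -2.01] w4 [0.39 0.01 0.43] w5 [0.45 0.01 0.29]
  place 20 -80 0.085 err 0.0000 [ 0.02  0.18 -0.88  0.1  -1.19 -2.01] w4 [0.39 0.01 0.31] w5 [0.45 0.01 0.18]
  place 20 -60 0.2 err 0.0000 [-0.07 -0.22 -1.08 -0.27 -0.9  -2.67] w4 [ 0.24 -0.02  0.37] w5 [ 0.36 -0.02  0.29]
  place 20 -60 0.085 err 0.0000 [-0.07  0.08 -1.23 -0.73 -0.9  -2.67] w4 [ 0.24 -0.02  0.26] w5 [ 0.36 -0.02  0.18]
  place 20 -45 0.2 err 0.0000 [-0.21 -0.33 -1.2  -0.46 -0.54 -2.92] w4 [ 0.18 -0.04  0.35] w5 [ 0.31 -0.07  0.29]
  place 20 -45 0.085 err 0.0191 [-0.19 -0.03 -1.27 -0.72 -0.58 -2.86] w4 [ 0.21 -0.04  0.27] w5 [ 0.33 -0.06  0.2 ]
  place 20 -30 0.2 err 0.0000 [-0.42 -0.39 -1.25 -0.51 -0.1  -3.1 ] w4 [ 0.14 -0.06  0.34] w5 [ 0.27 -0.12  0.29]
  place 20 -30 0.085 err 0.0328 [-0.41 -0.14 -1.27 -0.63 -0.12 -3.08] w4 [ 0.18 -0.08  0.3 ] w5 [ 0.3  -0.13  0.23]
  place 20 -10 0.2 err 0.0000 [-0.71 -0.34 -1.21 -0.47  0.5   2.94] w4 [ 0.14 -0.12  0.35
[... 3199 characters left out ...]
.09  0.3 ]
  place 50 -45 0.2 err 0.0000 [-0.32 -0.27 -0.72  0.47 -0.29 -2.78] w4 [ 0.28 -0.1   0.53] w5 [ 0.37 -0.12  0.41]
  place 50 -45 0.085 err 0.0000 [-0.32 -0.16 -0.92  0.16 -0.29 -2.78] w4 [ 0.28 -0.1   0.41] w5 [ 0.37 -0.12  0.3 ]
  place 50 -30 0.2 err 0.0000 [-0.44 -0.31 -0.76  0.42 -0.05 -3.08] w4 [ 0.25 -0.12  0.52] w5 [ 0.34 -0.16  0.41]
  place 50 -30 0.085 err 0.0000 [-0.44 -0.19 -0.96  0.1  -0.05 -3.08] w4 [ 0.25 -0.12  0.41] w5 [ 0.34 -0.16  0.3 ]
  place 50 -10 0.2 err 0.0000 [-0.6  -0.28 -0.73  0.46  0.27  2.81] w4 [ 0.25 -0.17  0.53] w5 [ 0.32 -0.22  0.41]
  place 50 -10 0.085 err 0.0000 [-0.6  -0.16 -0.93  0.15  0.27  2.81] w4 [ 0.25 -0.17  0.41] w5 [ 0.32 -0.22  0.3 ]
```

A 30° tilt with heading −60° is well inside every limit. I'll lay the bottle back in its groove, tilt the tool and regrip.

```bash
python3 - <<'E'
from h import *
rows(np.array([.5205,-.0375,.17]),down(-1.305),15)
E
```

```text
row max mm 15.962402884524217 deg 6.012553561268146
{"dp": [-0.72, -0.96, -1.05] , "twist": [-0.025, -0.098, 0.026] }
{"dp": [-0.85, -0.91, -1.0] , "twist": [-0.025, -0.098, 0.026] }
{"dp": [-0.97, -0.86, -0.93] , "twist": [-0.025, -0.098, 0.026] }
{"dp": [-1.08, -0.81, -0.85] , "twist": [-0.025, -0.098, 0.026] }
{"dp": [-1.18, -0.76, -0.76] , "twist": [-0.025, -0.098, 0.026] }
{"dp": [-1.27, -0.71, -0.66] , "twist": [-0.025, -0.098, 0.026] }
{"dp": [-1.34, -0.66, -0.55] , "twist": [-0.025, -0.098, 0.026] }
{"dp": [-1.41, -0.61, -0.43] , "twist": [-0.025, -0.098, 0.026] }
{"dp": [-1.46, -0.57, -0.3] , "twist": [-0.025, -0.098, 0.026] }
{"dp": [-1.5, -0.52, -0.17] , "twist": [-0.025, -0.098, 0.026] }
{"dp": [-1.52, -0.48, -0.04] , "twist": [-0.025, -0.098, 0.026] }
{"dp": [-1.53, -0.44, 0.1] , "twist": [-0.025, -0.098, 0.026] }
{"dp": [-1.52, -0.4, 0.24] , "twist": [-0.025, -0.098, 0.026] }
{"dp": [-1.5, -0.37, 0.38] , "twist": [-0.025, -0.098, 0.026] }
{"dp": [-1.47, -0.35, 0.52] , "twist": [-0.025, -0.098, 0.026] }
```

>>> carry_out:
  series:
    - {"dp":[-0.7,-1.0,-1.0],"twist":[-0.025,-0.098,0.026],"hand":0.6}
    - {"dp":[-0.8,-0.9,-1.0],"twist":[-0.025,-0.098,0.026],"hand":0.6}
    - {"dp":[-1.0,-0.9,-0.9],"twist":[-0.025,-0.098,0.026],"hand":0.6}
    - {"dp":[-1.1,-0.8,-0.8],"twist":[-0.025,-0.098,0.026],"hand":0.6}
    - {"dp":[-1.2,-0.8,-0.8],"twist":[-0.025,-0.098,0.026],"hand":0.6}

```text
clock: 15.38
tcp_pos: [0.5285, -0.1852, 0.2357]
tcp_rot: [-2.97, -1.02, -1.106]
ft_force: [0.8, -1.1, -1.9]
opening: 0.06
gripper_force: 38.5
```

```bash
python3 - <<'E'
from h import *
rows(np.array([.5205,-.0375,.15]),down(-1.305),10)
E
```

```text
row max mm 17.09862935769413 deg 6.1099686049180315
{"dp": [-1.44, -0.7, -0.6] , "twist": [-0.026, -0.1, 0.027] }
{"dp": [-1.51, -0.65, -0.47] , "twist": [-0.026, -0.1, 0.027] }
{"dp": [-1.57, -0.6, -0.33] , "twist": [-0.026, -0.1, 0.027] }
{"dp": [-1.61, -0.55, -0.18] , "twist": [-0.026, -0.1, 0.027] }
{"dp": [-1.63, -0.5, -0.03] , "twist": [-0.026, -0.1, 0.027] }
{"dp": [-1.64, -0.46, 0.12] , "twist": [-0.026, -0.1, 0.027] }
{"dp": [-1.64, -0.42, 0.27] , "twist": [-0.026, -0.1, 0.027] }
{"dp": [-1.61, -0.38, 0.42] , "twist": [-0.026, -0.1, 0.027] }
{"dp": [-1.57, -0.35, 0.57] , "twist": [-0.026, -0.1, 0.027] }
{"dp": [-1.52, -0.33, 0.72] , "twist": [-0.026, -0.1, 0.027] }
```

>>> carry_out:
  series:
    - {"dp":[-1.4,-0.7,-0.6],"twist":[-0.026,-0.1,0.027],"hand":0.6}
    - {"dp":[-1.5,-0.7,-0.5],"twist":[-0.026,-0.1,0.027],"hand":0.6}
    - {"dp":[-1.6,-0.6,-0.3],"twist":[-0.026,-0.1,0.027],"hand":0.6}
    - {"dp":[-1.6,-0.5,-0.2],"twist":[-0.026,-0.1,0.027],"hand":0.6}
    - {"dp":[-1.6,-0.5,0],"twist":[-0.026,-0.1,0.027],"hand":0.6}

```text
clock: 16.0
tcp_pos: [0.5251, -0.1118, 0.1928]
tcp_rot: [-3.039, -0.506, -1.196]
ft_force: [0.9, 0.4, -0.2]
opening: 0.0599
gripper_force: 38.4
```

>>> carry_out:
  series:
    - {"dp":[-1.6,-0.5,0.1],"twist":[-0.026,-0.1,0.027],"hand":0.6}
    - {"dp":[-1.6,-0.4,0.3],"twist":[-0.026,-0.1,0.027],"hand":0.6}
    - {"dp":[-1.6,-0.4,0.4],"twist":[-0.026,-0.1,0.027],"hand":0.6}
    - {"dp":[-1.6,-0.3,0.6],"twist":[-0.026,-0.1,0.027],"hand":0.6}
    - {"dp":[-1.5,-0.3,0.7],"twist":[-0.026,-0.1,0.027],"hand":0.6}

```text
clock: 16.62
tcp_pos: [0.5212, -0.0391, 0.1502]
tcp_rot: [3.14, -0.0, -1.308]
ft_force: [-0.7, 0.1, -0.6]
opening: 0.0598
gripper_force: 38.4
```

```bash
python3 - <<'E'
from h import *
rows(np.array([.5205,-.0375,.05]),down(-1.305),5)
E
```

```text
row max mm 20.047431128063593 deg 0.042567216383685
{"dp": [-0.03, 0.0, 2.0] , "twist": [0.0, -0.0, -0.001] }
{"dp": [-0.03, 0.0, 2.0] , "twist": [0.0, -0.0, -0.001] }
{"dp": [-0.03, 0.0, 2.0] , "twist": [0.0, -0.0, -0.001] }
{"dp": [-0.03, 0.0, 2.0] , "twist": [0.0, -0.0, -0.001] }
{"dp": [-0.03, 0.01, 2.0] , "twist": [0.0, -0.0, -0.001] }
```

Then down slowly to the earlier height of 0.029.

>>> carry_out:
  series:
    - {"dp":[0,0,2.5],"twist":[0,0,0],"hand":0.6}
    - {"dp":[0,0,2.5],"twist":[0,0,0],"hand":0.6}
    - {"dp":[0,0,2.5],"twist":[0,0,0],"hand":0.6}
    - {"dp":[-0.1,0,2.0],"twist":[0,0,0],"hand":0.6}
    - {"dp":[0,0,1.5],"twist":[0,0,0],"hand":0.6}

```text
clock: 17.25
tcp_pos: [0.5207, -0.039, 0.0391]
tcp_rot: [3.139, -0.003, -1.307]
ft_force: [0.4, 0.8, -1.2]
opening: 0.0602
gripper_force: 38.4
```

>>> carry_out:
  series:
    - {"dp":[0,0,0.5],"twist":[0,0,0],"hand":0.6}
    - {"dp":[0,0,0.5],"twist":[0,0,0],"hand":0.6}
    - {"dp":[0,0,0.1],"twist":[0,0,0],"hand":0.6}
    - {"dp":[0,0,0],"twist":[0,0,0],"hand":0.6}

```text
clock: 17.75
tcp_pos: [0.5217, -0.0395, 0.0298]
tcp_rot: [3.14, -0.003, -1.307]
ft_force: [-4.7, -0.7, 11.0]
opening: 0.0601
gripper_force: 39.3
```

>>> carry_out:
  series:
    - {"dp":[0,0,0],"twist":[0,0,0],"hand":0.3}
    - {"dp":[0,0,0],"twist":[0,0,0],"hand":0.1}
    - {"dp":[0,0,0],"twist":[0,0,0],"hand":0}
    - {"dp":[0,0,0],"twist":[0,0,0],"hand":0}

```text
clock: 18.25
tcp_pos: [0.5213, -0.0394, 0.0278]
tcp_rot: [3.139, -0.002, -1.308]
ft_force: [0.6, 0.3, 0.4]
opening: 0.0856
gripper_force: 0.0
```

```bash
python3 - <<'E'
from h import *
p,M=pose(); T=np.radians(30)
pm=(p,M); im=grab_frame("wrist"); cv2.imwrite("pics/w5.png",im)
for q in("bottle_mid","bottle_mouth"):
    for r in spot_point("wrist",q)[:2]: print(q,r["uv"],r["conf"],atz("wrist",r["uv"],.036,pm))
for r in cut_out("wrist","bottle_mid")[:1]: print(r["box"],cv2.minAreaRect(np.argwhere(r["pixels"])[:,::-1].astype(np.float32)))
m=-M[:,0]; m[2]=0; m/=np.linalg.norm(m); u=np.array([0,0,1.])
d=m*np.sin(T)-u*np.cos(T); x=-m*np.cos(T)-u*np.sin(T)
g=p+.004*m; g[2]=.038
print(bot.state()["opening"]); rows(g+.005*d,np.c_[x,np.cross(d,x),d],5)
E
```

```text
[251.1, 212.4, 157.0, 158.0] ((327.60601806640625, 290.1340026855469), (155.2086639404297, 158.65138244628906), 1.2921667098999023)
0.08549293324897317
row max mm 1.7695049400897058 deg 6.026039426340517
{"dp": [-0.13, -0.0, -0.12] , "twist": [0.001, -0.105, -0.0] }
{"dp": [-0.14, -0.0, -0.11] , "twist": [0.001, -0.105, -0.0] }
{"dp": [-0.15, -0.0, -0.09] , "twist": [0.001, -0.105, -0.0] }
{"dp": [-0.16, -0.0, -0.08] , "twist": [0.001, -0.105, -0.0] }
{"dp": [-0.17, -0.0, -0.06] , "twist": [0.001, -0.105, -0.0] }
```

>>> carry_out:
  series:
    - {"dp":[-0.1,0,-0.1],"twist":[0,-0.105,0],"hand":0}
    - {"dp":[-0.1,0,-0.1],"twist":[0,-0.105,0],"hand":0}
    - {"dp":[-0.2,0,-0.1],"twist":[0,-0.105,0],"hand":0}
    - {"dp":[-0.2,0,-0.1],"twist":[0,-0.105,0],"hand":0}
    - {"dp":[-0.2,0,-0.1],"twist":[0,-0.105,0],"hand":0}

```text
clock: 19.08
tcp_pos: [0.5198, -0.0331, 0.0348]
tcp_rot: [3.139, 0.526, -1.309]
ft_force: [0.5, -0.2, 0.4]
opening: 0.0854
gripper_force: 0.0
```

>>> carry_out:
  series:
    - {"dp":[0,0,0],"twist":[0,0,0],"hand":0.15}
    - {"dp":[0,0,0],"twist":[0,0,0],"hand":0.3}
    - {"dp":[0,0,0],"twist":[0,0,0],"hand":0.6}
    - {"dp":[0,0,0],"twist":[0,0,0],"hand":0.6}
    - {"dp":[0,0,0],"twist":[0,0,0],"hand":0.6}

```text
clock: 19.7
tcp_pos: [0.5194, -0.0326, 0.0348]
tcp_rot: [3.139, 0.522, -1.308]
ft_force: [-0.3, -0.0, -1.4]
opening: 0.0596
gripper_force: 37.8
```

```bash
python3 - <<'E'
from h import *
from plan import place
p,M=pose(); print(p,M,bot.state()["q"],bot.state()["opening"])
# bottle axis & mouth in tool frame (bottle lying: mid at TCP0 + .026 m)
u=np.array([0,0,1.]);m=-M[:,0].copy();m[2]=0;m/=np.linalg.norm(m)
y=M[:,1]
g0=np.array([.5213,-.0394,0])+.026*m; g0[2]=.036
mid=g0-y*((g0-p)@y)
print("mid in tool",M.T@(mid-p),"axis in tool",M.T@m)
np.savez("hold.npz",mid=M.T@(mid-p),ax=M.T@m)
lift=(p+[0,0,.16],M)
d,x=place(np.radians(30),np.radians(-60),.2)[1:]
M1=np.c_[x,np.cross(d,x),d]
# correct so the axis points exactly down
a=M1@(M.T@m); M1=R.align_vectors([[0,0,-1]],[a])[0].as_matrix()@M1
t=np.array([.492,-.248,.172])-M1@(M.T@(mid-p)); print("target",t)
rows(t,M1,15,lift)
E
```

```text
[ 0.51942792 -0.03260008  0.03476523] [[ 0.22491142 -0.96535568 -0.13229991]
 [-0.83709525 -0.26092455  0.48082212]
 [-0.49868466  0.00260524 -0.86677957]] [-0.29302238  0.41981861 -0.22668958  1.22156757  0.43577462 -2.19338655] 0.059609236576824605
mid in tool [-1.70388956e-02  1.46800022e-17  8.37823967e-03] axis in tool [-0.86678348 -0.00149887  0.49868241]
target [ 0.49264203 -0.24905524  0.19094711]
row max mm 14.542642098041815 deg 6.066033455153419
{"dp": [1.18, 0.55, -0.65] , "twist": [0.005, 0.104, -0.019] }
{"dp": [1.23, 0.57, -0.53] , "twist": [0.005, 0.104, -0.019] }
{"dp": [1.27, 0.59, -0.4] , "twist": [0.005, 0.104, -0.019] }
{"dp": [1.29, 0.61, -0.27] , "twist": [0.005, 0.104, -0.019] }
{"dp": [1.3, 0.63, -0.14] , "twist": [0.005, 0.104, -0.019] }
{"dp": [1.3, 0.66, -0.0] , "twist": [0.005, 0.104, -0.019] }
{"dp": [1.28, 0.68, 0.13] , "twist": [0.005, 0.104, -0.019] }
{"dp": [1.25, 0.71, 0.26] , "twist": [0.005, 0.104, -0.019] }
{"dp": [1.2, 0.73, 0.38] , "twist": [0.005, 0.104, -0.019] }
{"dp": [1.14, 0.75, 0.5] , "twist": [0.005, 0.104, -0.019] }
{"dp": [1.07, 0.78, 0.61] , "twist": [0.005, 0.104, -0.019] }
{"dp": [0.98, 0.8, 0.71] , "twist": [0.005, 0.104, -0.019] }
{"dp": [0.89, 0.82, 0.8] , "twist": [0.005, 0.104, -0.019] }
{"dp": [0.79, 0.84, 0.89] , "twist": [0.005, 0.104, -0.019] }
{"dp": [0.67, 0.86, 0.96] , "twist": [0.005, 0.104, -0.019] }
```

>>> carry_out:
  series:
    - {"dp":[-0.8,0,-1.4],"twist":[0,0,0],"hand":0.6}
    - {"dp":[-1.6,0,-2.8],"twist":[0,0,0],"hand":0.6}
    - {"dp":[-1.9,0,-3.2],"twist":[0,0,0],"hand":0.6}
    - {"dp":[-2.0,0,-3.5],"twist":[0,0,0],"hand":0.6}
    - {"dp":[-1.7,0,-3.0],"twist":[0,0,0],"hand":0.6}

```text
clock: 20.32
tcp_pos: [0.52, -0.0328, 0.1977]
tcp_rot: [3.14, 0.522, -1.308]
ft_force: [0.7, 0.3, -1.9]
opening: 0.0598
gripper_force: 38.1
```

>>> carry_out:
  series:
    - {"dp":[1.2,0.6,-0.7],"twist":[0.005,0.104,-0.019],"hand":0.6}
    - {"dp":[1.2,0.6,-0.5],"twist":[0.005,0.104,-0.019],"hand":0.6}
    - {"dp":[1.3,0.6,-0.4],"twist":[0.005,0.104,-0.019],"hand":0.6}
    - {"dp":[1.3,0.6,-0.3],"twist":[0.005,0.104,-0.019],"hand":0.6}
    - {"dp":[1.3,0.6,-0.1],"twist":[0.005,0.104,-0.019],"hand":0.6}

```text
clock: 20.95
tcp_pos: [0.5106, -0.1059, 0.1953]
tcp_rot: [-3.095, -0.003, -1.223]
ft_force: [-0.3, -0.4, -1.9]
opening: 0.0595
gripper_force: 38.1
```

>>> carry_out:
  series:
    - {"dp":[1.3,0.7,0],"twist":[0.005,0.104,-0.019],"hand":0.6}
    - {"dp":[1.3,0.7,0.1],"twist":[0.005,0.104,-0.019],"hand":0.6}
    - {"dp":[1.2,0.7,0.3],"twist":[0.005,0.104,-0.019],"hand":0.6}
    - {"dp":[1.2,0.7,0.4],"twist":[0.005,0.104,-0.019],"hand":0.6}
    - {"dp":[1.1,0.8,0.5],"twist":[0.005,0.104,-0.019],"hand":0.6}

```text
clock: 21.58
tcp_pos: [0.501, -0.1777, 0.1931]
tcp_rot: [-3.088, -0.527, -1.152]
ft_force: [-0.1, -0.0, -1.7]
opening: 0.0597
gripper_force: 38.1
```

```bash
cat > tgt.py <<'E'
from h import *
from plan import place
import sys
H=np.load("hold.npz"); d,x=place(np.radians(30),np.radians(-60),.2)[1:]
def goal(midz,peg=(.492,-.248)):
    M1=np.c_[x,np.cross(d,x),d]; M1=R.align_vectors([[0,0,-1]],[M1@H["ax"]])[0].as_matrix()@M1
    return np.r_[peg,midz]-M1@H["mid"],M1
if __name__=="__main__":
    print(bot.state()["q"]); rows(*goal(float(sys.argv[1])),int(sys.argv[2]))
E
python3 tgt.py .172 5
```

```text
[-0.12643851 -0.12177936 -0.50582277  0.84605358 -0.41343288 -2.20271105]
row max mm 14.376929451360178 deg 6.040738746102495
{"dp": [1.05, 0.77, 0.62] , "twist": [0.004, 0.104, -0.018] }
{"dp": [0.96, 0.79, 0.72] , "twist": [0.004, 0.104, -0.018] }
{"dp": [0.87, 0.81, 0.81] , "twist": [0.004, 0.104, -0.018] }
{"dp": [0.77, 0.83, 0.89] , "twist": [0.004, 0.104, -0.018] }
{"dp": [0.66, 0.84, 0.96] , "twist": [0.004, 0.104, -0.018] }
```

>>> carry_out:
  series:
    - {"dp":[1.0,0.8,0.6],"twist":[0.004,0.104,-0.018],"hand":0.6}
    - {"dp":[1.0,0.8,0.7],"twist":[0.004,0.104,-0.018],"hand":0.6}
    - {"dp":[0.9,0.8,0.8],"twist":[0.004,0.104,-0.018],"hand":0.6}
    - {"dp":[0.8,0.8,0.9],"twist":[0.004,0.104,-0.018],"hand":0.6}
    - {"dp":[0.7,0.8,1.0],"twist":[0.004,0.104,-0.018],"hand":0.6}

```text
clock: 22.2
tcp_pos: [0.4933, -0.2494, 0.1916]
tcp_rot: [3.134, -1.049, -1.042]
ft_force: [0.5, 0.1, -1.9]
opening: 0.0594
gripper_force: 38.1
```

```bash
sed -i 's/^mid=.*; peg=/H=np.load("hold.npz");mid=p+M@H["mid"];ax=M@H["ax"];print("ax",ax);mo=mid+.049*ax; peg=/' look3.py; sed -i 's/"bottle_mid","bottle_mouth","free_peg"/"bottle_mid","bottle_mouth"/' look3.py; cat >> look3.py <<'E'
for n in("scene","top"):
    for r in cut_out(n,"bottle_mid")[:3]: print(n,r["conf"],r["box"],cv2.minAreaRect(np.argwhere(r["pixels"])[:,::-1].astype(np.float32)))
    bb=[mid-.049*ax+.03*(np.cos(a)*M[:,1]+np.sin(a)*np.cross(ax,M[:,1])) for a in np.linspace(0,6.28,40)]
    bb+=[mid+.013*ax+(b-(mid-.049*ax)) for b in bb]+[mo+.77*(b-(mid-.049*ax)) for b in bb]
    P=proj(n,bb); print("pred box",P.min(0).round(1),P.max(0).round(1))
E
python3 look3.py 6; python3 tgt.py .172 1
```

```text
[ 0.49327677 -0.24937038  0.19161035] [-0.10098679 -0.25232594 -0.93290614  0.09767307 -0.78198528 -2.53852335] 22.2
axes x [ 0.25150176 -0.4299641   0.86710884] z [ 0.43165759 -0.75203857 -0.49810613]
ax [-0.00143911 -0.00159384 -0.99999769]
pred mid [ 0.49260799 -0.24834502  0.17266252] mouth [ 0.49253747 -0.24842312  0.12366263]
scene proj mid,mouth,pegfoot,pegtip [[395.0, 163.0], [393.0, 177.0], [391.0, 208.0], [393.0, 188.0]]
scene bottle_mid [262.5 321.2] 0.82
scene bottle_mid [397.4 161.7] 0.5
scene bottle_mouth [278.1 334.4] 0.79
scene bottle_mouth [393.8 175.3] 0.78
top proj mid,mouth,pegfoot,pegtip [[419.0, 218.0], [414.0, 220.0], [403.0, 224.0], [410.0, 221.0]]
top bottle_mid [191.5 277.4] 0.97
top bottle_mid [419.2 217.1] 0.91
top bottle_mid [419.5 165. ] 0.54
top bottle_mouth [193.1 296.3] 0.56
top bottle_mouth [404.2 199.7] 0.34
scene 0.68 [385.9, 163.3, 22.2, 20.8] ((394.5, 171.0), (18.0, 19.0), 90.0)
scene 0.65 [239.3, 298.1, 47.4, 47.2] ((262.6600341796875, 321.1200256347656), (52.000003814697266, 30.60000228881836), 36.869895935058594)
pred box [384.5 144. ] [406.4 180.4]
top 0.89 [406.0, 204.5, 32.8, 28.1] ((420.300048828125, 218.60003662109375), (24.59674644470215, 29.516094207763672), 63.43495178222656)
top 0.88 [180.6, 259.9, 26.6, 35.9] ((192.46018981933594, 274.9026794433594), (37.3836784362793, 23.68076515197754), 86.18592071533203)
pred box [404.8 203.1] [437.6 230.5]
[-0.10112421 -0.24976188 -0.92741942  0.10431908 -0.78055421 -2.53447792]
row max mm 2.167609637911407 deg 0.17188707973574552
{"dp": [-0.15, 0.15, -0.05] , "twist": [0.002, 0.002, 0.0] }
```

View pics/c6.png

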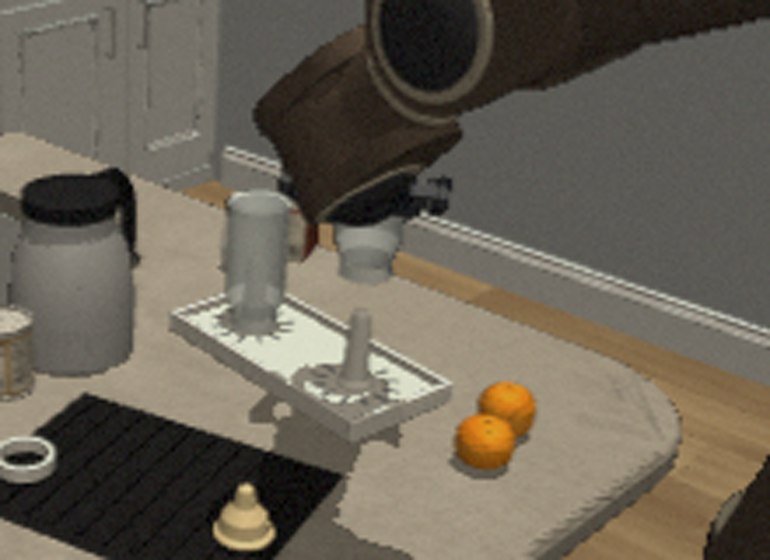

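The crop shows the inverted bottle with its mouth at (365,275), directly over the peg tip at (360,312). Predicted and measured pixels agree within 1–2 px, so I'll lower it and watch the force.

>>> carry_out:
  series:
    - {"dp":[-1.0,0.1,0.5],"twist":[0,0,0],"hand":0.6}
    - {"dp":[-1.7,0,1.0],"twist":[0,0,0],"hand":0.6}
    - {"dp":[-1.7,0,1.0],"twist":[0,0,0],"hand":0.6}
    - {"dp":[-1.3,0,0.7],"twist":[0,0,0],"hand":0.6}
    - {"dp":[0,0,0],"twist":[0,0,0],"hand":0.6}

```text
clock: 23.22
tcp_pos: [0.4908, -0.2491, 0.1227]
tcp_rot: [3.127, -1.044, -1.036]
ft_force: [-0.1, -0.2, -0.7]
opening: 0.0598
gripper_force: 38.1
```

```bash
python3 look3.py 7; python3 tgt.py .065 5
```

```text
[ 0.49080255 -0.24908774  0.12271252] [-0.10136319 -0.14921194 -1.03626877 -0.10001741 -0.78085926 -2.53525006] 23.225
axes x [ 0.25634485 -0.43294251  0.86420374] z [ 0.42763904 -0.75101755 -0.50308796]
ax [-0.00764014  0.00149541 -0.9999697 ]
pred mid [ 0.49001758 -0.24800308  0.10377245] mouth [ 0.48964321 -0.2479298   0.05477394]
scene proj mid,mouth,pegfoot,pegtip [[393.0, 183.0], [392.0, 197.0], [391.0, 208.0], [393.0, 188.0]]
scene bottle_mid [262.2 318.2] 0.9
scene bottle_mid [396.6 185.6] 0.75
scene bottle_mid [431.9 224.3] 0.22
scene bottle_mouth [392.2 197. ] 0.59
scene bottle_mouth [280.3 332.9] 0.55
scene bottle_mouth [376.  203.2] 0.42
top proj mid,mouth,pegfoot,pegtip [[412.0, 222.0], [407.0, 223.0], [403.0, 224.0], [410.0, 221.0]]
top bottle_mid [194.  277.8] 0.8
top bottle_mid [413.2 222.7] 0.69
top bottle_mouth [191.9 294.9] 0.56
scene 0.68 [239.6, 298.3, 43.3, 46.4] ((262.5610046386719, 321.0487976074219), (52.16203689575195, 30.297710418701172), 38.65980529785156)
scene 0.61 [386.8, 183.0, 20.4, 20.1] ((394.5, 192.0), (16.0, 17.0), 90.0)
pred box [383.5 165.1] [404.7 200.5]
top 0.6 [181.9, 259.3, 22.6, 34.1] ((191.5, 274.5), (35.0, 23.0), 90.0)
pred box [398.6 207.8] [428.6 233.3]
[-0.10135894 -0.15215557 -1.03383295 -0.10005492 -0.78109377 -2.53543082]
row max mm 8.354201536961671 deg 0.035154619687687794
{"dp": [-0.72, -0.01, 0.42] , "twist": [0.0, 0.0, 0.0] }
{"dp": [-0.72, -0.01, 0.42] , "twist": [0.0, 0.0, 0.0] }
{"dp": [-0.72, -0.01, 0.42] , "twist": [0.0, 0.0, 0.0] }
{"dp": [-0.72, -0.01, 0.42] , "twist": [0.0, 0.0, 0.0] }
{"dp": [-0.72, -0.01, 0.42] , "twist": [0.0, 0.0, 0.0] }
```

>>> carry_out:
  series:
    - {"dp":[-0.7,0,0.4],"twist":[0,0,0],"hand":0.6}
    - {"dp":[-0.7,0,0.4],"twist":[0,0,0],"hand":0.6}
    - {"dp":[-0.7,0,0.4],"twist":[0,0,0],"hand":0.6}
    - {"dp":[-0.7,0,0.5],"twist":[0,0,0],"hand":0.6}
    - {"dp":[0,0,0],"twist":[0,0,0],"hand":0.6}

```text
clock: 24.25
tcp_pos: [0.4914, -0.2499, 0.0908]
tcp_rot: [3.129, -1.045, -1.039]
ft_force: [0.5, 0.1, -1.7]
opening: 0.0598
gripper_force: 38.1
```

```bash
python3 tgt.py .061 5
```

```text
[-0.10323455 -0.0817906  -1.08003329 -0.2143242  -0.77989352 -2.53721303]
row max mm 2.1960927385419984 deg 0.0724234128289475
{"dp": [-0.19, -0.03, 0.11] , "twist": [0.001, 0.001, 0.001] }
{"dp": [-0.19, -0.03, 0.11] , "twist": [0.001, 0.001, 0.001] }
{"dp": [-0.19, -0.03, 0.11] , "twist": [0.001, 0.001, 0.001] }
{"dp": [-0.19, -0.03, 0.11] , "twist": [0.001, 0.001, 0.001] }
{"dp": [-0.19, -0.03, 0.11] , "twist": [0.001, 0.001, 0.001] }
```

>>> carry_out:
  series:
    - {"dp":[-0.2,0,0.1],"twist":[0,0,0],"hand":0.6}
    - {"dp":[-0.2,0,0.1],"twist":[0,0,0],"hand":0.6}
    - {"dp":[-0.2,0,0.1],"twist":[0,0,0],"hand":0.6}
    - {"dp":[0,0,0],"twist":[0,0,0],"hand":0.6}

```text
clock: 24.75
tcp_pos: [0.4918, -0.2496, 0.0854]
tcp_rot: [3.133, -1.046, -1.041]
ft_force: [-0.0, -0.8, -1.8]
opening: 0.0598
gripper_force: 38.1
```

>>> carry_out:
  series:
    - {"dp":[-0.2,0,0.1],"twist":[0,0,0],"hand":0.6}
    - {"dp":[-0.1,0,0.1],"twist":[0,0,0],"hand":0.6}
    - {"dp":[0,0,0],"twist":[0,0,0],"hand":0.6}

```text
clock: 25.12
tcp_pos: [0.4919, -0.2498, 0.0818]
tcp_rot: [3.133, -1.046, -1.041]
ft_force: [0.3, -0.7, -2.0]
opening: 0.0598
gripper_force: 38.1
```

>>> carry_out:
  series:
    - {"dp":[-0.1,0,0.05],"twist":[0,0,0],"hand":0.6}
    - {"dp":[-0.1,0,0.05],"twist":[0,0,0],"hand":0.6}
    - {"dp":[0,0,0],"twist":[0,0,0],"hand":0.6}

```text
clock: 25.5
tcp_pos: [0.4918, -0.2497, 0.0796]
tcp_rot: [3.133, -1.046, -1.041]
ft_force: [-0.1, -0.4, -0.3]
opening: 0.0595
gripper_force: 38.1
```

>>> carry_out:
  series:
    - {"dp":[-0.1,0,0.05],"twist":[0,0,0],"hand":0.6}
    - {"dp":[0,0,0],"twist":[0,0,0],"hand":0.6}

```text
clock: 25.75
tcp_pos: [0.492, -0.2498, 0.0792]
tcp_rot: [3.134, -1.047, -1.043]
ft_force: [-1.9, 0.3, 2.3]
opening: 0.0599
gripper_force: 38.3
```

Contact is at the expected height (mid ≈ 0.060). I'll check it before letting go.

```bash
python3 look3.py 8 | head -4; python3 -c "
import cv2;im=cv2.imread('pics/scene8.png')[140:230,340:460];cv2.imwrite('pics/c8.png',cv2.resize(im,None,fx=6,fy=6,interpolation=cv2.INTER_CUBIC))"
```

```text
[ 0.49204162 -0.24980072  0.0791632 ] [-0.10236484 -0.05302737 -1.09594196 -0.26185087 -0.7812004  -2.5364695 ] 25.75
axes x [ 0.25174272 -0.43191772  0.86606737] z [ 0.42967379 -0.75197538 -0.49991346]
ax [-2.63587825e-03  1.28652016e-04 -9.99996518e-01]
pred mid [ 0.49135211 -0.24874154  0.06021797] mouth [ 0.49122295 -0.24873524  0.01121814]
```

View pics/c8.png

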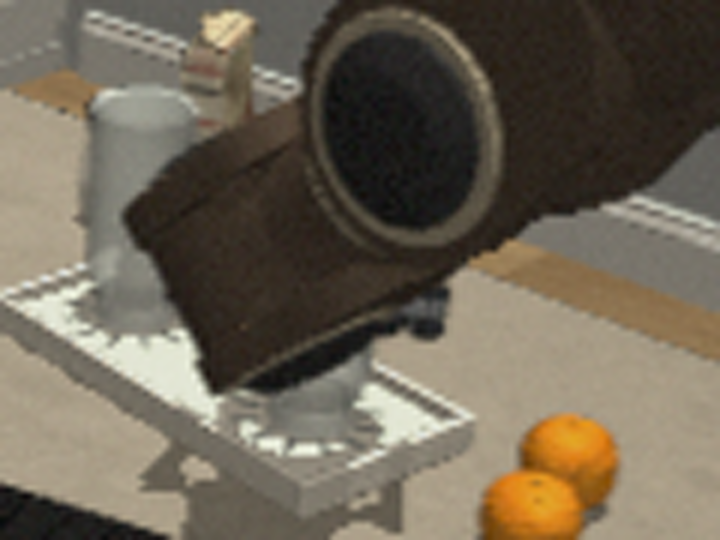

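The view shows the neck standing on the tray at crop (312,430), centred in the drain marks. I'll open and retreat along the tool axis.

>>> carry_out:
  series:
    - {"dp":[0,0,0],"twist":[0,0,0],"hand":0.3}
    - {"dp":[0,0,0],"twist":[0,0,0],"hand":0.15}
    - {"dp":[0,0,0],"twist":[0,0,0],"hand":0}
    - {"dp":[0,0,0],"twist":[0,0,0],"hand":0}
    - {"dp":[0,0,-0.5],"twist":[0,0,0],"hand":0}

```text
clock: 26.78
tcp_pos: [0.4894, -0.2458, 0.0808]
tcp_rot: [3.132, -1.046, -1.041]
ft_force: [0.0, -0.3, 0.5]
opening: 0.0853
gripper_force: 0.0
```

>>> carry_out:
  series:
    - {"dp":[0,0,-2],"twist":[0,0,0],"hand":0}
    - {"dp":[0,0,-3],"twist":[0,0,0],"hand":0}
    - {"dp":[0,0,-4],"twist":[0,0,0],"hand":0}
    - {"dp":[1,0,-4],"twist":[0,0,0],"hand":0}
    - {"dp":[2,0,-4],"twist":[0,0,0],"hand":0}

```text
clock: 27.4
tcp_pos: [0.4228, -0.1304, 0.1928]
tcp_rot: [3.132, -1.046, -1.04]
ft_force: [0.9, 0.7, -0.8]
opening: 0.0854
gripper_force: 0.0
```

```bash
python3 - <<'E'
from h import *
s=bot.state(); print(s["q"],s["clock"])
grab_frame("top");im=grab_frame("scene"); cv2.imwrite("pics/scene9.png",im)
P=np.array([.492,-.248,.061])
for n in("scene","top"):
    print(n,proj(n,[P,P+[0,0,.049],P-[0,0,.049]]).round(1).tolist())
    for r in spot_point(n,"bottle_mid")[:3]: print(r["uv"],r["conf"])
    for q,z in dict(lid_knob=.104,lid_hinge=.072).items():
        for r in spot_point(n,q)[:1]: print(n,q,np.round(r["uv"]),round(r["conf"],2),np.round(atz(n,r["uv"],z),3))
cv2.imwrite('pics/c9.png',cv2.resize(im[140:230,340:460],None,fx=6,fy=6,interpolation=cv2.INTER_CUBIC))
a=(np.array([.527,.24,.26]),down(-.15)); rows(*a,15)
E
```

```text
[ 0.26243216 -0.32502383 -0.8973888   0.58452154 -0.99160507 -2.05993537] 27.4
scene [[391.8, 195.1], [393.1, 181.3], [390.5, 208.5]]
[263.1, 322.5] 0.85
[393.5, 197.6] 0.78
scene lid_knob [247. 241.] 0.84 [0.534 0.262 0.104]
scene lid_hinge [234. 234.] 0.93 [0.624 0.248 0.072]
top [[407.5, 222.2], [412.2, 220.6], [403.1, 223.7]]
[409.3, 219.6] 0.94
[191.7, 275.2] 0.72
top lid_knob [216. 212.] 0.88 [0.521 0.264 0.104]
top lid_hinge [224. 175.] 0.76 [0.627 0.252 0.072]
row max mm 26.12560481039727 deg 5.155507874943128
{"dp": [-0.5, -1.83, -1.8] , "twist": [0.032, -0.065, -0.054] }
{"dp": [-0.51, -1.91, -1.71] , "twist": [0.032, -0.065, -0.054] }
{"dp": [-0.51, -1.99, -1.61] , "twist": [0.032, -0.065, -0.054] }
{"dp": [-0.5, -2.07, -1.52] , "twist": [0.032, -0.065, -0.054] }
{"dp": [-0.48, -2.14, -1.42] , "twist": [0.032, -0.065, -0.054] }
{"dp": [-0.45, -2.21, -1.32] , "twist": [0.032, -0.065, -0.054] }
{"dp": [-0.42, -2.27, -1.22] , "twist": [0.032, -0.065, -0.054] }
{"dp": [-0.37, -2.33, -1.12] , "twist": [0.032, -0.065, -0.054] }
{"dp": [-0.31, -2.38, -1.02] , "twist": [0.032, -0.065, -0.054] }
{"dp": [-0.24, -2.43, -0.93] , "twist": [0.032, -0.065, -0.054] }
{"dp": [-0.17, -2.47, -0.84] , "twist": [0.032, -0.065, -0.054] }
{"dp": [-0.08, -2.5, -0.75] , "twist": [0.032, -0.065, -0.054] }
{"dp": [0.01, -2.52, -0.67] , "twist": [0.032, -0.065, -0.054] }
{"dp": [0.1, -2.54, -0.59] , "twist": [0.032, -0.065, -0.054] }
{"dp": [0.2, -2.55, -0.52] , "twist": [0.032, -0.065, -0.054] }
```

View pics/c9.png

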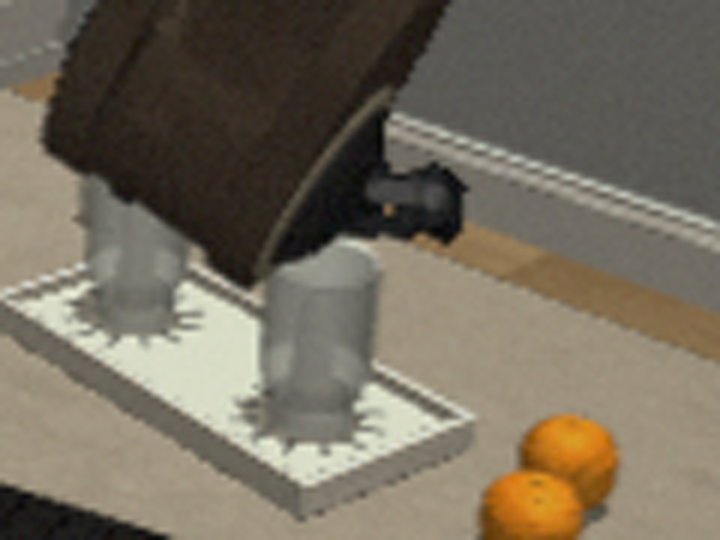

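The bottle stands upright on the tray at crop (318,430). Next, the lid.

>>> carry_out:
  series:
    - {"dp":[-0.5,-1.8,-1.8],"twist":[0.032,-0.065,-0.054],"hand":0}
    - {"dp":[-0.5,-1.9,-1.7],"twist":[0.032,-0.065,-0.054],"hand":0}
    - {"dp":[-0.5,-2.0,-1.6],"twist":[0.032,-0.065,-0.054],"hand":0}
    - {"dp":[-0.5,-2.1,-1.5],"twist":[0.032,-0.065,-0.054],"hand":0}
    - {"dp":[-0.5,-2.1,-1.4],"twist":[0.032,-0.065,-0.054],"hand":0}

```text
clock: 28.42
tcp_pos: [0.4584, -0.0076, 0.2142]
tcp_rot: [2.998, -0.694, -0.661]
ft_force: [0.3, -0.8, -0.1]
opening: 0.0853
gripper_force: 0.0
```

>>> carry_out:
  series:
    - {"dp":[-0.5,-2.2,-1.3],"twist":[0.032,-0.065,-0.054],"hand":0}
    - {"dp":[-0.4,-2.3,-1.2],"twist":[0.032,-0.065,-0.054],"hand":0}
    - {"dp":[-0.4,-2.3,-1.1],"twist":[0.032,-0.065,-0.054],"hand":0}
    - {"dp":[-0.3,-2.4,-1.0],"twist":[0.032,-0.065,-0.054],"hand":0}
    - {"dp":[-0.2,-2.4,-0.9],"twist":[0.032,-0.065,-0.054],"hand":0}

```text
clock: 29.05
tcp_pos: [0.4931, 0.1157, 0.2365]
tcp_rot: [3.03, -0.335, -0.402]
ft_force: [0.1, -0.4, 0.2]
opening: 0.0856
gripper_force: 0.0
```

>>> carry_out:
  series:
    - {"dp":[-0.2,-2.5,-0.8],"twist":[0.032,-0.065,-0.054],"hand":0}
    - {"dp":[-0.1,-2.5,-0.7],"twist":[0.032,-0.065,-0.054],"hand":0}
    - {"dp":[0,-2.5,-0.7],"twist":[0.032,-0.065,-0.054],"hand":0}
    - {"dp":[0.1,-2.5,-0.6],"twist":[0.032,-0.065,-0.054],"hand":0}
    - {"dp":[0.2,-2.5,-0.5],"twist":[0.032,-0.065,-0.054],"hand":0}

```text
clock: 29.68
tcp_pos: [0.5271, 0.2386, 0.2593]
tcp_rot: [-3.133, 0.005, -0.147]
ft_force: [0.8, -0.3, 0.3]
opening: 0.0854
gripper_force: 0.0
```

```bash
cat > look4.py <<'E'
from h import *
import sys
pm=pose(); im=grab_frame("wrist"); cv2.imwrite(f"pics/w{sys.argv[1]}.png",im); s=bot.state(); print(pm[0],s["tcp_rot"],s["q"],s["clock"])
for q,z in dict(lid_knob=.104,lid_hinge=.072).items():
    for r in spot_point("wrist",q)[:2]: print(q,np.round(r["uv"]),round(r["conf"],2),np.round(atz("wrist",r["uv"],z,pm),3))
for r in cut_out("wrist","lid_knob")[:1]:
    h=cv2.approxPolyDP(cv2.convexHull(np.argwhere(r["pixels"])[:,::-1].astype(np.int32)),5,True)[:,0]
    print(r["conf"],[(b.tolist(),np.round(atz("wrist",b,.077,pm)[:2],3).tolist()) for b in h])
rows(np.array([.521,.263,.17]),down(-.12),5)
E
python3 look4.py 10
```

```text
[0.52706068 0.23860008 0.25932132] [-3.13168224  0.00685451 -0.14518447] [ 0.42099348  0.23420072  0.12045751  1.45752178  0.01204074 -2.57538356] 29.725
lid_knob [297. 186.] 0.89 [0.528 0.265 0.104]
lid_hinge [303.  62.] 0.58 [0.632 0.244 0.072]
lid_hinge [481.  79.] 0.58 [0.595 0.088 0.072]
0.58 [([399, 66], [0.616, 0.162]), ([385, 213], [0.481, 0.187]), ([212, 208], [0.511, 0.357]), ([203, 59], [0.647, 0.331])]
row max mm 18.511898199081116 deg 0.3449013498156196
{"dp": [-0.19, -0.47, 1.78] , "twist": [-0.001, 0.001, -0.006] }
{"dp": [-0.18, -0.47, 1.78] , "twist": [-0.001, 0.001, -0.006] }
{"dp": [-0.18, -0.48, 1.78] , "twist": [-0.001, 0.001, -0.006] }
{"dp": [-0.18, -0.48, 1.78] , "twist": [-0.001, 0.001, -0.006] }
{"dp": [-0.18, -0.48, 1.78] , "twist": [-0.001, 0.001, -0.006] }
```

View pics/w10.png

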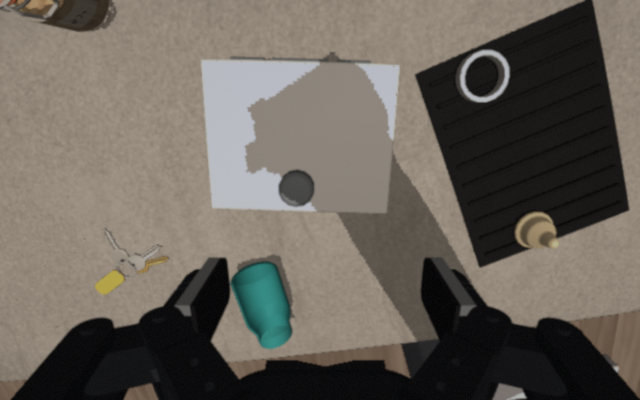

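The wrist view shows the lid corners at (203,59), (399,66), (385,213), (212,208), giving box yaw −0.183. The knob at (297,187) measures (0.528, 0.265) and the hinge (0.632, 0.2455), which is 106 mm apart and fits the given size.

```bash
python3 - <<'E'
from h import *
a=(np.array([.528,.265,.15]),down(-.183)); rows(*a,5)
E
```

```text
row max mm 22.445074643418945 deg 0.3921607777617232
{"dp": [-0.05, -0.53, 2.18] , "twist": [-0.001, 0.001, 0.007] }
{"dp": [-0.06, -0.53, 2.18] , "twist": [-0.001, 0.001, 0.007] }
{"dp": [-0.06, -0.53, 2.18] , "twist": [-0.001, 0.001, 0.007] }
{"dp": [-0.07, -0.54, 2.18] , "twist": [-0.001, 0.001, 0.007] }
{"dp": [-0.07, -0.54, 2.18] , "twist": [-0.001, 0.001, 0.007] }
```

>>> carry_out:
  series:
    - {"dp":[-0.1,-0.5,2.2],"twist":[0,0,0.007],"hand":0}
    - {"dp":[-0.1,-0.5,2.2],"twist":[0,0,0.007],"hand":0}
    - {"dp":[-0.1,-0.5,2.2],"twist":[0,0,0.007],"hand":0}
    - {"dp":[0,-0.6,2.2],"twist":[0,0,0.007],"hand":0}
    - {"dp":[0,-0.5,2.2],"twist":[0,0,0.007],"hand":0}

```text
clock: 30.5
tcp_pos: [0.5269, 0.2646, 0.1499]
tcp_rot: [-3.134, 0.001, -0.184]
ft_force: [0.0, -0.5, -0.0]
opening: 0.0854
gripper_force: 0.0
```

```bash
python3 look4.py 11 | head -4;python3 - <<'E'
from h import *
a=(np.array([.528,.265,.101]),down(-.183)); rows(*a,4)
E
```

```text
[0.52687477 0.26463888 0.14987742] [-3.13658475  0.00451353 -0.18398992] [ 0.46300313  0.26208092 -0.08891889  1.22037912  0.00671651 -2.49459025] 30.55
lid_knob [323. 235.] 0.77 [0.526 0.266 0.104]
lid_hinge [327.  37.] 0.57 [0.632 0.244 0.072]
0.56 [([478, 37], [0.617, 0.162]), ([452, 259], [0.481, 0.186]), ([196, 258], [0.513, 0.357]), ([170, 39], [0.648, 0.332]), ([329, 31], [0.634, 0.243])]
row max mm 12.474849380837753 deg 0.10534877661396247
{"dp": [0.03, -0.0, 1.25] , "twist": [-0.002, 0.0, -0.0] }
{"dp": [0.03, -0.0, 1.25] , "twist": [-0.002, 0.0, -0.0] }
{"dp": [0.03, -0.0, 1.25] , "twist": [-0.002, 0.0, -0.0] }
{"dp": [0.03, -0.01, 1.25] , "twist": [-0.002, 0.0, -0.0] }
```

>>> carry_out:
  series:
    - {"dp":[0,0,1.5],"twist":[0,0,0],"hand":0}
    - {"dp":[0,0,1.5],"twist":[0,0,0],"hand":0}
    - {"dp":[0,0,1.2],"twist":[0,0,0],"hand":0}
    - {"dp":[0,0,0.7],"twist":[0,0,0],"hand":0.2}
    - {"dp":[0,0,0],"twist":[0,0,0],"hand":0.5}

```text
clock: 31.32
tcp_pos: [0.5272, 0.2658, 0.101]
tcp_rot: [-3.134, 0.003, -0.183]
ft_force: [0.1, -0.3, 0.4]
opening: 0.0515
gripper_force: 0.0
```

>>> carry_out:
  series:
    - {"dp":[0,0,0],"twist":[0,0,0],"hand":0.9}
    - {"dp":[0,0,0],"twist":[0,0,0],"hand":0.9}
    - {"dp":[0,0,0],"twist":[0,0,0],"hand":0.9}
    - {"dp":[0,0,0],"twist":[0,0,0],"hand":0.9}
    - {"dp":[0,0,0],"twist":[0,0,0],"hand":0.9}
  squeeze: 35

```text
clock: 31.95
tcp_pos: [0.5276, 0.2657, 0.102]
tcp_rot: [-3.134, 0.001, -0.183]
ft_force: [-0.8, -3.9, 2.4]
opening: 0.03
gripper_force: 34.6
```

```bash
python3 - <<'E'
from h import *
p,M=pose(); print(p, bot.state()["opening"])
X=np.array([np.cos(-.183),np.sin(-.183),0]);U=np.array([0,0,1.])
k=lambda a:110.6*np.array([-np.cos(a+np.arctan2(31.5,106)),np.sin(a+np.arctan2(31.5,106))])
pr=k(0)
for i in range(1,16):
    a=np.radians(4*i) ; d=(k(a)-pr)/10; pr=k(a)
    print(i*4,"dp x %.2f z %.2f"%(d[0],-d[1]),"tcp",np.round(p+X*(k(a)-k(0))[0]/1e3+U*(k(a)-k(0))[1]/1e3,3))
E
```

```text
[0.5275779  0.2656633  0.10198538] 0.029963623894187136
4 dp x 0.25 z -0.73 tcp [0.53  0.265 0.109]
8 dp x 0.30 z -0.71 tcp [0.533 0.265 0.116]
12 dp x 0.35 z -0.69 tcp [0.536 0.264 0.123]
16 dp x 0.39 z -0.66 tcp [0.54  0.263 0.13 ]
20 dp x 0.44 z -0.64 tcp [0.544 0.263 0.136]
24 dp x 0.48 z -0.60 tcp [0.549 0.262 0.142]
28 dp x 0.52 z -0.57 tcp [0.554 0.261 0.148]
32 dp x 0.56 z -0.53 tcp [0.56  0.26  0.153]
36 dp x 0.60 z -0.49 tcp [0.566 0.259 0.158]
40 dp x 0.63 z -0.45 tcp [0.572 0.257 0.163]
44 dp x 0.66 z -0.40 tcp [0.578 0.256 0.167]
48 dp x 0.69 z -0.36 tcp [0.585 0.255 0.17 ]
52 dp x 0.71 z -0.31 tcp [0.592 0.254 0.173]
56 dp x 0.73 z -0.26 tcp [0.599 0.252 0.176]
60 dp x 0.74 z -0.21 tcp [0.607 0.251 0.178]
```

Gripped. I'll swing the lid up along its arc.

>>> carry_out:
  series:
    - {"dp":[0.25,0,-0.73],"twist":[0,0,0],"hand":0.9}
    - {"dp":[0.3,0,-0.7],"twist":[0,0,0],"hand":0.9}
    - {"dp":[0.35,0,-0.7],"twist":[0,0,0],"hand":0.9}
    - {"dp":[0.4,0,-0.65],"twist":[0,0,0],"hand":0.9}
    - {"dp":[0.45,0,-0.65],"twist":[0,0,0],"hand":0.9}

```text
clock: 32.58
tcp_pos: [0.5447, 0.2626, 0.1365]
tcp_rot: [-3.134, 0.003, -0.183]
ft_force: [-3.3, -1.4, -2.9]
opening: 0.0303
gripper_force: 34.8
```

>>> carry_out:
  series:
    - {"dp":[0.5,0,-0.6],"twist":[0,0,0],"hand":0.9}
    - {"dp":[0.5,0,-0.55],"twist":[0,0,0],"hand":0.9}
    - {"dp":[0.55,0,-0.55],"twist":[0,0,0],"hand":0.9}
    - {"dp":[0.6,0,-0.5],"twist":[0,0,0],"hand":0.9}
    - {"dp":[0.65,0,-0.45],"twist":[0,0,0],"hand":0.9}

```text
clock: 33.2
tcp_pos: [0.5728, 0.2575, 0.163]
tcp_rot: [-3.133, 0.002, -0.183]
ft_force: [-4.5, 1.1, -1.3]
opening: 0.03
gripper_force: 35.0
```

Forces are small and the knob is following. On to 60°.

>>> carry_out:
  series:
    - {"dp":[0.65,0,-0.4],"twist":[0,0,0],"hand":0.9}
    - {"dp":[0.7,0,-0.35],"twist":[0,0,0],"hand":0.9}
    - {"dp":[0.7,0,-0.3],"twist":[0,0,0],"hand":0.9}
    - {"dp":[0.75,0,-0.25],"twist":[0,0,0],"hand":0.9}
    - {"dp":[0.7,0,-0.2],"twist":[0,0,0],"hand":0.9}

```text
clock: 33.83
tcp_pos: [0.6075, 0.2512, 0.1781]
tcp_rot: [-3.132, 0.001, -0.182]
ft_force: [-3.2, 3.8, 2.6]
opening: 0.0301
gripper_force: 35.3
```

>>> carry_out:
  series:
    - {"dp":[0,0,0],"twist":[0,0,0],"hand":0.9}
    - {"dp":[0,0,0],"twist":[0,0,0],"hand":0.9}

```text
clock: 34.08
tcp_pos: [0.6071, 0.2512, 0.178]
tcp_rot: [-3.132, 0.001, -0.183]
ft_force: [-3.4, 3.8, 2.9]
opening: 0.0302
gripper_force: 35.5
```

```bash
python3 - <<'E'
from h import *
im=grab_frame("scene")
p,M=pose(); H=np.array([.632,.2455,.072]);X=np.array([.983,-.182,0]);Y=np.array([.182,.983,0])
print(p,bot.state()["opening"])
g=p-.006*M[:,2]; r=g-H; ang=np.degrees(np.arctan2(r[2],-(r@X)))-16.55; print("lid angle from knob",ang,"radius",np.hypot(r[2],r@X))
# lid front edge corners predicted at angles, in scene
for a in (50,60,70):
    A=np.radians(a); e=H+.132*(-np.cos(A)*X+np.sin(A)*np.array([0,0,1])); print(a,proj("scene",[e+.085*Y,e-.085*Y]).round().tolist())
for r in spot_point("scene","lid_knob")[:1]: print(r, proj("scene",g))
c=im[150:310,170:310]; cv2.imwrite("pics/c12.png",cv2.resize(c,None,fx=3.7,fy=3.7,interpolation=cv2.INTER_CUBIC))
E
```

```text
[0.60703198 0.2512472  0.17795252] 0.02977151252313191
lid angle from knob 60.577856481235386 radius 0.1148381812062275
50 [[205.0, 224.0], [274.0, 204.0]]
60 [[202.0, 215.0], [270.0, 196.0]]
70 [[199.0, 207.0], [266.0, 189.0]]
{'uv': [227.9, 202.3], 'conf': 0.57} [[231.15149611 199.32348422]]
```

View pics/c12.png

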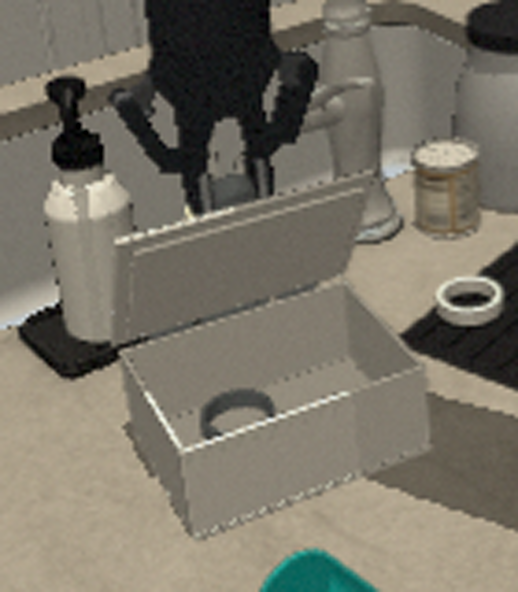

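The lid's front corners are at scene (201,215) and (270,198), which matches 60°, and the knob is still gripped. I'm handing in.

```bash
python3 -c "
from plant import bot
print(bot.sign_off())"
```

```text
the job is handed in; nothing more can be done
None
```

The bottle stands upside down over the free front peg with its rim on the tray, and the arm is holding the box lid open at about 60°; I handed the job in at about 34 s.

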